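Ready the kitting tray: sort hardware, check the carriage, fan the plates

TASK

Make the kitting tray ready for the next batch: put every black terminal block into the blue plastic bin and every steel bracket into the cardboard box, and, to make sure the carriage on the rail beside the tray does not stick, run it by its knob right up to the stop at the ledge end, then through its whole travel to the other stop, and leave it there. Lay all the brown insulating plates lengthwise along the middle of the tray like roof tiles: the first leans with one end on the raised ledge and has its lower end at the first mark on the rims, and each next one laps over the one before, with its lower end at the next mark and no mark skipped. Leave the loose hand tools where they are.

Things in the scene. Friction and masses are not known exactly. Their poses are not given: they have to be found in the camera images.
- tray: fixed aluminium tray, 320 (own x) x 118 mm (own y); origin: centre of underside. Floor 5 mm above bench; rims 4 mm thick, 10 mm above floor. At the -x end a fixed dark ledge 8 mm above the floor reaches to x = -116 mm. Four dark marks on each long rim at x = -51, 14, 79, 144 mm show where the lower end of plate 1, 2, 3, 4 comes. Blocks or brackets may lie in it at the start
- slot1 (a point): point on the tray's floor, on its centre line, under where the centre of plate number 1 belongs (50 mm back from mark 1, tray x = -101 mm); axes as the tray's. A plate that leans here on the ledge or on the plate before slopes down towards +x by about 0.12 rad, its centre about 10 mm above the floor
- slot2 (a point): point on the tray's floor, on its centre line, under where the centre of plate number 2 belongs (50 mm back from mark 2, tray x = -36 mm); axes as the tray's. A plate that leans here on the ledge or on the plate before slopes down towards +x by about 0.12 rad, its centre about 10 mm above the floor
- slot3 (a point): point on the tray's floor, on its centre line, under where the centre of plate number 3 belongs (50 mm back from mark 3, tray x = 29 mm); axes as the tray's. A plate that leans here on the ledge or on the plate before slopes down towards +x by about 0.12 rad, its centre about 10 mm above the floor
- slot4 (a point): point on the tray's floor, on its centre line, under where the centre of plate number 4 belongs (50 mm back from mark 4, tray x = 94 mm); axes as the tray's. A plate that leans here on the ledge or on the plate before slopes down towards +x by about 0.12 rad, its centre about 10 mm above the floor
- carriage (a joint): travel in m of the small pick-up carriage along the steel rail on the tray's own +y side: 0 at the stop at the ledge end, 0.22 at the other stop; grows along the tray's own +x. Starts somewhere between. Slides with about 1.5 N of friction and stays where it is left
- knob (a point): centre of the upright black knob on the carriage, 24 mm along the rail, 20 mm across it, 32 mm tall, its top 60 mm and its foot 28 mm above the bench; axes as the tray's (x along the rail, which lies 78 mm from the tray's centre line). The carriage under it is 50 x 34 mm; the rail's end stops are 24 mm high
- bin: square blue plastic parts bin fixed to the bench, empty at the start, outside 130 x 130 mm, 45 mm high, walls and floor 4 mm, a thick rolled rim; origin at the centre of its underside. For the terminal blocks. It may stand at the left or the right
- box: square open brown cardboard box fixed to the bench, empty at the start, outside 130 x 130 mm, 45 mm high, walls and floor 4 mm, two flaps folded down outside on its own +x and -x sides; origin at the centre of its underside. For the brackets. It may stand at the left or the right
- plate1_c (a point): flat brown insulating plate, 100 mm long (own x), 50 mm wide (own y), 8 mm thick, two small screw holes on its long centre line, same both ways round and both ways up, about 60 g; the point is its centre. Three or four such plates are there
- plate2_c (a point): flat brown insulating plate, 100 mm long (own x), 50 mm wide (own y), 8 mm thick, two small screw holes on its long centre line, same both ways round and both ways up, about 60 g; the point is its centre. Three or four such plates are there
- plate3_c (a point): flat brown insulating plate, 100 mm long (own x), 50 mm wide (own y), 8 mm thick, two small screw holes on its long centre line, same both ways round and both ways up, about 60 g; the point is its centre. Three or four such plates are there
- plate4_c (a point): flat brown insulating plate, 100 mm long (own x), 50 mm wide (own y), 8 mm thick, two small screw holes on its long centre line, same both ways round and both ways up, about 60 g; the point is its centre. Three or four such plates are there
- block1_c (a point): black ribbed terminal block with two rows of screws, 96 mm long (own x), 30 mm wide (own y), 28 mm high, solid, about 120 g; the point is its centre, half-way up. It starts either in the tray or on the bench, right way up
- block2_c (a point): black ribbed terminal block with two rows of screws, 96 mm long (own x), 30 mm wide (own y), 28 mm high, solid, about 120 g; the point is its centre, half-way up. It starts either in the tray or on the bench, right way up
- bracket1_c (a point): plain steel U-shaped channel bracket, open side up, 80 mm long (own x), 36 mm wide over its two upright sides (own y), 28 mm high, walls 4 mm, about 140 g; the point is its centre, half-way up (in the empty middle of the channel). It starts either in the tray or on the bench
- bracket2_c (a point): plain steel U-shaped channel bracket, open side up, 80 mm long (own x), 36 mm wide over its two upright sides (own y), 28 mm high, walls 4 mm, about 140 g; the point is its centre, half-way up (in the empty middle of the channel). It starts either in the tray or on the bench
- pliers: loose red-handled pliers lying at the left of the bench, about 180 mm long, to be left alone
- driver: loose screwdriver lying beyond the tray, to be left alone
- wrench: loose wrench lying at the right of the bench, to be left alone
Mind the look-alikes: they are no part of the job. What is shaped like the part that bears plate4_c but red is not meant. What is shaped like the part that bears block1_c but orange is not meant.

How it is judged:
On the way, in this order (a step that is already met when the one before it is completed fails the run):
1. the carriage is run up to the stop at the ledge end (value of joint carriage below 0.008 m), for 0.1 s.
2. the carriage is run to the other stop (value of joint carriage above 0.212 m), for 0.1 s.
At the end, for the whole second after the job is handed in: Blocks in the blue bin, brackets in the box, carriage within 10 mm of the stop away from the ledge. Each plate at rest in the tray, centre within 16 mm lengthwise and sideways of a slot point, one per slot, within 0.17 rad of the tray's length, leaning 0.07 to 0.20 rad (value of joint carriage above 0.21 m and y of plate1_c in the frame of tray between -0.016 and 0.016 m and angle between the y axis of each of plate1_c, plate2_c, plate3_c, plate4_c and the y axis of tray, either way round below 0.17 rad and z of each of plate1_c, plate2_c, plate3_c, plate4_c in the frame of tray below 0.025 m and angle between the z axis of plate1_c and the z axis of tray, either way round between 0.07 and 0.2 rad and linear speed of each of plate1, plate2, plate3, plate4 below 0.02 m/s and (x of plate1_c in the frame of tray between -0.117 and -0.085 m or x of plate1_c in the frame of tray between -0.052 and -0.02 m or x of plate1_c in the frame of tray between 0.013 and 0.045 m or x of plate1_c in the frame of tray between 0.078 and 0.11 m) and horizontal distance between plate1_c and plate2_c above 0.033 m and horizontal distance between each of plate1_c, plate2_c and plate3_c above 0.033 m and horizontal distance between each of plate1_c, plate2_c, plate3_c and plate4_c above 0.033 m and y of plate2_c in the frame of tray between -0.016 and 0.016 m and angle between the z axis of plate2_c and the z axis of tray, either way round between 0.07 and 0.2 rad and (x of plate2_c in the frame of tray between -0.117 and -0.085 m or x of plate2_c in the frame of tray between -0.052 and -0.02 m or x of plate2_c in the frame of tray between 0.013 and 0.045 m or x of plate2_c in the frame of tray between 0.078 and 0.11 m) and y of plate3_c in the frame of tray between -0.016 and 0.016 m and angle between the z axis of plate3_c and the z axis of tray, either way round between 0.07 and 0.2 rad and (x of plate3_c in the frame of tray between -0.117 and -0.085 m or x of plate3_c in the frame of tray between -0.052 and -0.02 m or x of plate3_c in the frame of tray between 0.013 and 0.045 m or x of plate3_c in the frame of tray between 0.078 and 0.11 m) and y of plate4_c in the frame of tray between -0.016 and 0.016 m and angle between the z axis of plate4_c and the z axis of tray, either way round between 0.07 and 0.2 rad and (x of plate4_c in the frame of tray between -0.117 and -0.085 m or x of plate4_c in the frame of tray between -0.052 and -0.02 m or x of plate4_c in the frame of tray between 0.013 and 0.045 m or x of plate4_c in the frame of tray between 0.078 and 0.11 m) and x of block1_c in the frame of bin between -0.061 and 0.061 m and y of block1_c in the frame of bin between -0.061 and 0.061 m and z of each of block1_c, block2_c in the frame of bin below 0.055 m and x of block2_c in the frame of bin between -0.061 and 0.061 m and y of block2_c in the frame of bin between -0.061 and 0.061 m and x of bracket1_c in the frame of box between -0.061 and 0.061 m and y of bracket1_c in the frame of box between -0.061 and 0.061 m and z of each of bracket1_c, bracket2_c in the frame of box below 0.055 m and x of bracket2_c in the frame of box between -0.061 and 0.061 m and y of bracket2_c in the frame of box between -0.061 and 0.061 m); the robot touches nothing.
It fails at once if a loose hand tool (pliers, screwdriver or wrench) was moved by more than 3 cm (distance of any of pliers, driver, wrench from where it was at the start of the episode above 0.03 m).
Of plate1, plate2, plate3, plate4 only 3 to 4 are there at a start; the rules pass over those that are not, and their reading is None.
Of block1, block2, bracket1, bracket2 only 3 to 4 are there at a start; the rules pass over those that are not, and their reading is None.
At some moment in a run one of block1, block2, bracket1, bracket2 may be knocked a few centimetres aside while the robot is not near it.
Once in a run the grip may slacken for a moment while it holds something.
It also fails if it takes over 200 s, if anything falls off the work surface, if the arm or the gripper's body presses on something with over 40 N, if the wrist force passes 120 N, or if a joint passes its speed limit or range.

ROBOT

A 6-joint arm with a two-finger parallel gripper is mounted at the origin on the work surface. World frame = base frame: x ahead of the robot, y to its left, z up, the work surface at z = 0. Lengths are in m, angles in rad, forces in N, time in s.
With the tool pointing down it reaches from about 0.35 to 0.975 m from the base axis. Payload 7.1 kg.
Tool frame: the origin (TCP) lies on the centre line of the jaws, within the pads' length; the fingertips stand 17 mm ahead of it and the grasp point (between the pads) lies 2 mm behind it; z points along the fingers, y is the direction in which the jaws open and shut (so a half turn about z gives the same grasp; the last joint's range is limited). The gripper opens to 88 mm and grips with 3 to 60 N. Pads are 20 mm wide; open, the fingers measure 115 mm over their backs; the gripper's body (75 mm by 178 mm) begins 61 mm behind the grasp point.
Start: joints at [-1.328, 0.423, 1.63, -0, 1.089, -0.019], TCP at [0.162, -0.604, 0.213] pointing down, gripper open.
Joint ranges: [-3, 3], [-0.9, 2.11], [0.09, 2.58], [-1.31, 4.45], [0.11, 2.69], [-2.54, 2.54]. Speed limits (rad/s): [2.39, 2.39, 3.01, 3.14, 3.14, 3.14].

INTERFACE

Orientations are given as a rotation vector (axis times angle).
In Python, from bench import arm gives the robot as it stands.
- The arm moves only by the tool move_arm, never from a script. Its argument "rows" is a list of rows, each an object of numbers: "x", "y", "z": the shift along the world's x, y, z in mm; "rx", "ry", "rz": the turn, a rotation vector about the world's x, y, z in rad; "fingers": the closure, from 0 (fully open) to 1 (shut). A call has 1 to 20 rows; each row shifts and turns the pose as measured when the row begins; what a row does not reach is not made up. A row lasts 1/10 s, in which the tool goes at most 50 mm and 8.59 degrees, less where a joint would pass 70% of its speed; a pose out of reach is approached as far as the arm can. A call with a gripper value outside its range is refused whole. The fingers move at their own pace and stop on an object; the grip force is fixed at half the most. Time passes only in rows, so rows that do not move let the fingers close. It gives the time, the measured TCP pose, the force and the opening at its end, in the units of the state.
- arm.sense(): the state, without advancing time (a new reading comes with each control period).
- arm.snapshot(name): name is "scene" or "top" or "wrist"; returns the picture (420x560x3 uint8, blue, green, red); there is no depth.
- arm.camera_model(name): a dict with "K" (3x3 intrinsics, pixels), "rvec" (rotation vector, rad) and "tvec" (3), from world to camera coordinates, as OpenCV has them; the wrist camera has in their place "tool_from_camera" (4x4, takes a point from camera to tool coordinates, whose origin is the TCP and whose axes are the flange's). Camera axes: x right, y down, z forward; pixel columns grow to the right and rows downward; lengths in m; the calibration is good to about 2 mm. A picture is of the moment at which its call begins: read the wrist's pose just before it. camera_model takes no time and is no camera call.
- arm.sign_off(): hands the job in, once; it reports no verdict.
The state is a dict: "time_s": time; "joint_pos": joint angles; "joint_velocities": joint speeds; "joint_torque": joint torques, N m; "ee_pos": TCP position; "eef_rot": TCP orientation; "contact_force": force on the tool from outside, world axes, zero at the start; "torque": the same for the moment, N m; "finger_gap": finger opening in m.
Only numpy, scipy, OpenCV 4.12 (cv2) and the standard library are available. Lean on these libraries where they do the work, as an engineer would, in place of code of your own. Each camera call takes 0.05 s, during which the arm holds its last target.

## Working session

There is one attempt and no reset: what is moved stays moved. The work goes in short steps, Python scripts to look and compute and a tool call to move; the robot and the scene stay as the last step left them, time stands still between calls to the robot, and variables do not carry over. Pictures are saved under pics/ and viewed, and the job is handed in when it is done.

Besides the shell and the picture viewer there is one more tool, called after "Emit:" in YAML: its name, and indented under it one key for each argument. move_arm: Moves the arm, as the interface text tells. Its arguments: {"type":"object","properties":{"rows":{"type":"array"}},"required":["rows"]}

```bash
ls; mkdir -p pics
python3 - <<'E'
from bench import arm
import cv2
print(arm.sense())
for n in ("scene","top","wrist"):
    cv2.imwrite(f"pics/{n}0.png",arm.snapshot(n)); print(n,arm.camera_model(n))
E
```

```text
pics
{'time_s': 0.0, 'joint_pos': array([-1.32799630e+00,  4.23815189e-01,  1.63065454e+00, -1.29788121e-05,
        1.08860324e+00, -1.90246007e-02]), 'joint_velocities': array([-9.69907507e-05,  1.49322461e-03, -8.16264517e-04, -5.51971054e-05,
        7.54708656e-04,  1.05593797e-03]), 'joint_torque': array([ 1.56443137e-03, -5.44622576e+01, -2.73666286e+01,  6.43655215e-02,
        2.27767322e-02, -1.30658823e-04]), 'ee_pos': array([ 0.16165102, -0.6031626 ,  0.21223165]), 'eef_rot': array([-3.11325227e+00, -4.09916956e-01,  2.77440367e-04]), 'contact_force': array([-0.636863  , -0.08682194, -0.02154134]), 'torque': array([-0.00603827,  0.06032339,  0.02567436]), 'finger_gap': 0.0879921239819411}
scene {'K': array([[544.15179202,   0.        , 286.99992532],
       [  0.        , 544.15179202, 217.30742031],
       [  0.        ,   0.        ,   1.        ]]), 'rvec': array([ 0.6974853 ,  2.51377103, -1.26439813]), 'tvec': array([ 0.45856901, -0.08827517,  1.75854279])}
top {'K': array([[513.50004913,   0.        , 284.27648571],
       [  0.        , 513.50004913, 207.19617931],
       [  0.        ,   0.        ,   1.        ]]), 'rvec': array([ 2.11536845, -2.149606  ,  0.19237418]), 'tvec': array([0.0128723 , 0.5538951 , 1.36917246])}
wrist {'K': array([[325.23426591,   0.        , 278.84912309],
       [  0.        , 325.23426591, 213.435594  ],
       [  0.        ,   0.        ,   1.        ]]), 'tool_from_camera': array([[-4.18378492e-04, -9.65268037e-01, -2.61261252e-01,
         7.09216278e-02],
       [ 9.99999707e-01, -2.36310155e-04, -7.28296786e-04,
         5.02073550e-04],
       [ 6.41262922e-04, -2.61261480e-01,  9.65267853e-01,
        -1.71222453e-01],
       [ 0.00000000e+00,  0.00000000e+00,  0.00000000e+00,
         1.00000000e+00]])}
```

View pics/top0.png

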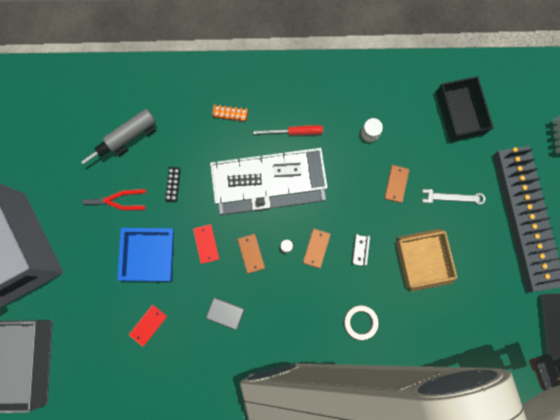

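View pics/scene0.png

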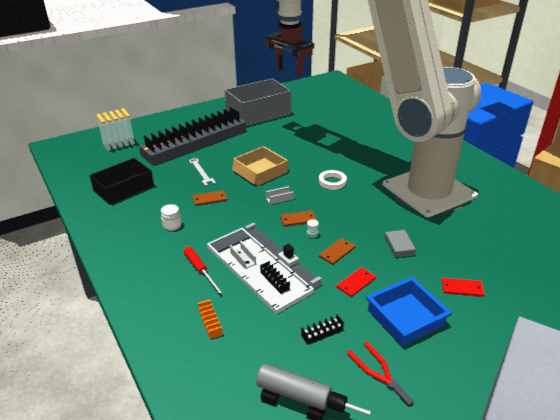

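Brown plates sit at (251,253), (317,248) and (397,184). The reds at (206,243) and (148,326) and the grey at (225,313) are decoys. Black blocks are at (245,180) in the tray and (173,184) on the bench, with an orange decoy at (230,113). Brackets are at (287,169) in the tray and (361,250) on the bench. The ledge is at the right end, (316,168). Next I'll zoom in for detail.

```bash
cat > h.py <<'E'
from bench import arm
import cv2, numpy as np
from scipy.spatial.transform import Rotation as R
def cam(n):
    c=arm.camera_model(n)
    if 'rvec' in c:
        Rm=cv2.Rodrigues(c['rvec'])[0]; return c['K'],Rm,c['tvec']
    s=arm.sense(); T=np.eye(4); T[:3,:3]=R.from_rotvec(s['eef_rot']).as_matrix(); T[:3,3]=s['ee_pos']
    M=np.linalg.inv(T@c['tool_from_camera']); return c['K'],M[:3,:3],M[:3,3]
def p2w(uv,z,C):
    K,Rm,t=C; uv=np.atleast_2d(np.asarray(uv,float))
    d=(Rm.T@np.linalg.inv(K)@np.c_[uv,np.ones(len(uv))].T).T; o=-Rm.T@t
    return o+d*((z-o[2])/d[:,2])[:,None]
def w2p(P,C):
    K,Rm,t=C; q=(K@(Rm@np.atleast_2d(P).T+t[:,None])).T; return q[:,:2]/q[:,2:]
def tool_pose():
    s=arm.sense(); M=R.from_rotvec(s['eef_rot']).as_matrix()
    return s['ee_pos'],np.degrees(np.arctan2(M[1,1],M[0,1])),M
E
python3 - <<'E'
import cv2
im=cv2.imread('pics/top0.png')
cv2.imwrite('pics/top0a.png',cv2.resize(im[95:225,150:340],None,fx=4.2,fy=4.2,interpolation=cv2.INTER_CUBIC))
cv2.imwrite('pics/top0b.png',cv2.resize(im[150:300,110:470],None,fx=2.2,fy=2.2,interpolation=cv2.INTER_CUBIC))
E
```

```text
(no output)
```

View pics/top0a.png

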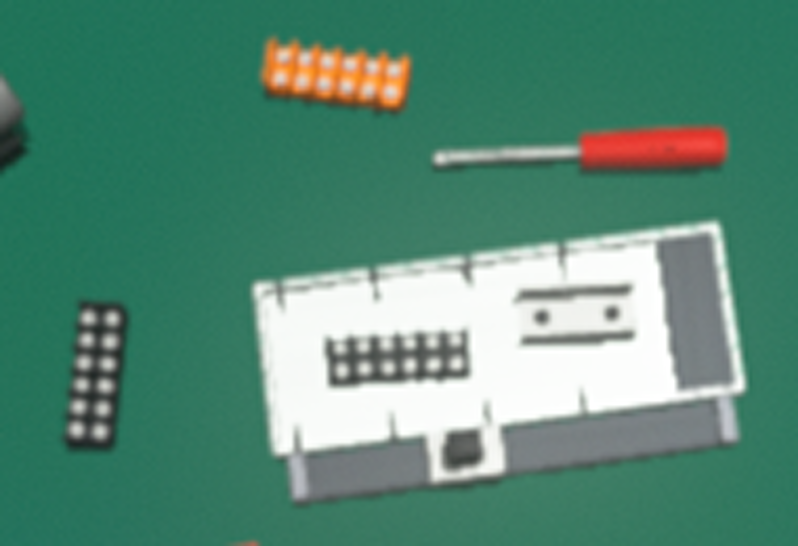

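View pics/top0b.png

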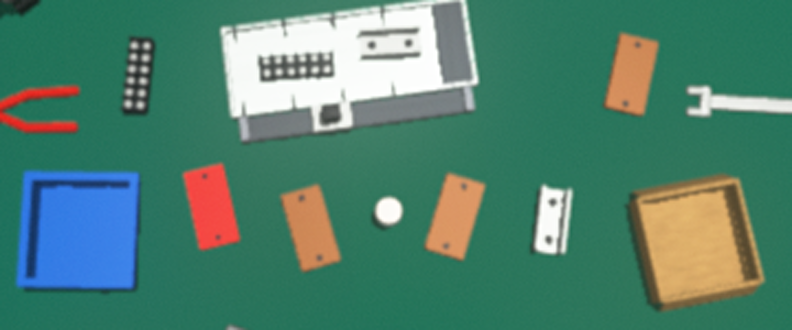

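Run:
```python
from h import *
im=cv2.imread('pics/top0.png'); C=cam('top')
a=lambda p:np.array(p)/4.2+[150,95]-0.38
b=lambda p:np.array(p)/2.2+[110,150]-0.27
def rect(cs,z):
    w=p2w(cs,z,C)[:,:2]; r=cv2.minAreaRect((w*1000).astype(np.float32)); c,(l,s),g=r
    g=g if l>s else g+90; return np.round(c,1),round(max(l,s),1),round(min(l,s),1),round((g+90)%180-90,1)
# tray from corners
w=p2w(a([(253,283),(719,222),(745,390),(274,455)]),0.015,C)
from scipy.optimize import least_squares
m=np.array([[.16,-.059],[-.16,-.059],[-.16,.059],[.16,.059]])
def T(p,m): c,s=np.cos(p[2]),np.sin(p[2]); return m@np.array([[c,s],[-s,c]])+p[:2]
f=least_squares(lambda p:(T(p,m)-w[:,:2]).ravel(),[.6,.2,1.57]); print('tray',f.x,np.degrees(f.x[2]),np.abs(f.fun).max())
hsv=cv2.cvtColor(im,cv2.COLOR_BGR2HSV)
mk=cv2.inRange(hsv,(5,110,120),(14,230,255))
n,l,st,ce=cv2.connectedComponentsWithStats(mk)
for i in range(1,n):
    if st[i,4]>120:
        c=cv2.findContours((l==i).astype(np.uint8),0,2)[0][0].reshape(-1,2); print(ce[i],st[i,4],rect(c,.008))
print('blk tray',rect(a([(326,335),(468,330),(469,378),(330,386)]),.028))
print('blk bench',rect(a([(80,303),(126,304),(112,448),(66,447)]),.028))
print('brk tray',rect(a([(518,290),(632,286),(634,340),(522,344)]),.033))
print('brk bench',rect(b([(541,186),(571,189),(566,254),(534,252)]),.028))
print('bin',rect(b([(25,172),(138,173),(136,291),(18,288)]),.045))
print('box',rect(b([(630,195),(739,176),(764,283),(662,308)]),.045))
k=p2w(a([(463,448)]),.06,C); print('knob',k)
for p in [(300,480),(728,420)]: print(p2w(a([p]),.02,C))
```

```text
tray [0.65462878 0.04791993 1.6927552 ] 96.98772858093004 0.001398180916790337
[229.6031746  113.38492063] 252 (array([844.6, 158.9]), 97.7, 34.7, 81.7)
[396.38353765 183.64098074] 571 (array([ 625. , -318.9]), 99.2, 48.9, -14.7)
[316.21465077 248.14310051] 587 (array([443.5, -83.9]), 98.2, 47.9, -18.3)
[250.75503356 253.29194631] 596 (array([431.9,  99.4]), 98.5, 48.5, 16.2)
blk tray (array([637.9, 115.6]), 95.8, 35.3, -88.8)
blk bench (array([629.3, 318. ]), 100.2, 31.1, -4.1)
brk tray (array([664.6,  -5. ]), 77.0, 37.5, -88.8)
brk bench (array([ 434.6, -205.9]), 83.8, 40.0, -7.0)
bin (array([429.3, 381.9]), 146.3, 144.6, -1.2)
box (array([ 403.7, -381.1]), 142.8, 139.3, 9.1)
knob [[0.5695048  0.07075801 0.06      ]]
[[0.55695859 0.18176415 0.02      ]]
[[ 0.59346642 -0.10625531  0.02      ]]
```

```bash
cat >> h.py <<'E'
def go(x,y,z,jaw):
    p,a,M=tool_pose(); d=np.array([x,y,z])-p*1000; da=(jaw-a+90)%180-90
    s=arm.sense()
    print('now',np.round(p*1000,1),'jaw',round(a,1),'tilt z',np.round(M[:,2],3),'q6',round(s['joint_pos'][5],2),'gap',round(s['finger_gap']*1000,1),'F',np.round(s['contact_force'],1),'t',round(s['time_s'],1))
    print('MOVE mm',np.round(d,1),'rz',round(np.radians(da),3),'alt',round(np.radians(da-np.sign(da)*180),2))
def snap(n,f,crop=None,k=1):
    C=cam(n); im=arm.snapshot(n); cv2.imwrite(f'pics/{f}_raw.png',im); np.savez(f'pics/{f}.npz',K=C[0],R=C[1],t=C[2])
    o=im
    if crop: x0,y0,x1,y1=crop; o=im[y0:y1,x0:x1]
    if k!=1: o=cv2.resize(o,None,fx=k,fy=k,interpolation=cv2.INTER_CUBIC)
    cv2.imwrite(f'pics/{f}.png',o); return im,C
def ld(f): d=np.load(f'pics/{f}.npz'); return d['K'],d['R'],d['t']
def rect(cs,z,C):
    w=p2w(cs,z,C)[:,:2]; c,(l,s),g=cv2.minAreaRect((w*1000).astype(np.float32))
    g=g if l>s else g+90; return np.round(c,1),round(max(l,s),1),round(min(l,s),1),round((g+90)%180-90,1)
E
python3 - <<'E'
from h import *
go(434.6,-205.9,212,83)
E
```

```text
now [ 161.7 -603.3  212.4] jaw -75.0 tilt z [-0.     0.001 -1.   ] q6 -0.02 gap 87.9 F [ 0.6 -0.9  0.1] t 0.1
MOVE mm [272.9 397.4  -0.4] rz -0.384 alt 2.76
```

Emit:
move_arm:
  rows:
    - {"x":28,"y":40,"rz":-0.04}
    - {"x":28,"y":40,"rz":-0.04}
    - {"x":28,"y":40,"rz":-0.04}
    - {"x":28,"y":40,"rz":-0.04}
    - {"x":28,"y":40,"rz":-0.04}
    - {"x":28,"y":40,"rz":-0.04}
    - {"x":28,"y":40,"rz":-0.04}
    - {"x":28,"y":40,"rz":-0.04}
    - {"x":28,"y":40,"rz":-0.04}
    - {"x":20,"y":35,"rz":-0.02}
    - {"x":0}

```text
schema error: expected keys x, y, z, rx, ry, rz, fingers
```

Run:
```python
from h import *
go(434.6,-205.9,212,83)
snap('wrist','w1')
```

```text
now [ 161.7 -603.3  212.4] jaw -75.0 tilt z [-0.     0.001 -1.   ] q6 -0.02 gap 87.9 F [ 0.6 -0.9  0.1] t 0.1
MOVE mm [272.9 397.4  -0.4] rz -0.384 alt 2.76
```

View pics/w1.png

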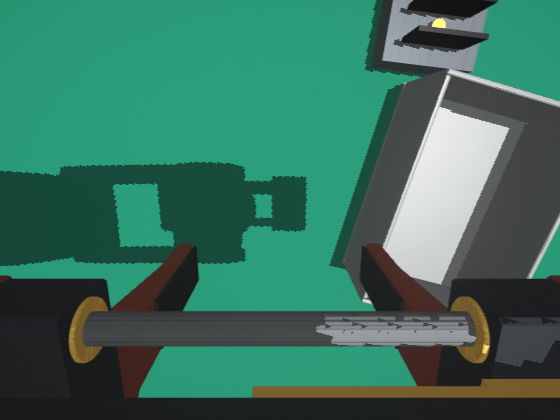

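Emit:
move_arm:
  rows:
    - {"x":28,"y":40,"z":0,"rx":0,"ry":0,"rz":-0.04,"fingers":0}
    - {"x":28,"y":40,"z":0,"rx":0,"ry":0,"rz":-0.04,"fingers":0}
    - {"x":28,"y":40,"z":0,"rx":0,"ry":0,"rz":-0.04,"fingers":0}
    - {"x":28,"y":40,"z":0,"rx":0,"ry":0,"rz":-0.04,"fingers":0}
    - {"x":28,"y":40,"z":0,"rx":0,"ry":0,"rz":-0.04,"fingers":0}
    - {"x":28,"y":40,"z":0,"rx":0,"ry":0,"rz":-0.04,"fingers":0}
    - {"x":28,"y":40,"z":0,"rx":0,"ry":0,"rz":-0.04,"fingers":0}
    - {"x":28,"y":40,"z":0,"rx":0,"ry":0,"rz":-0.04,"fingers":0}
    - {"x":28,"y":40,"z":0,"rx":0,"ry":0,"rz":-0.04,"fingers":0}
    - {"x":20,"y":35,"z":0,"rx":0,"ry":0,"rz":-0.02,"fingers":0}
    - {"x":0,"y":0,"z":0,"rx":0,"ry":0,"rz":0,"fingers":0}

```text
time_s: 1.3
ee_pos: [0.438, -0.1963, 0.2121]
eef_rot: [3.133, -0.219, 0.003]
contact_force: [0.4, -1.5, 0.2]
finger_gap: 0.0878
```

Run:
```python
from h import *
go(434.6,-205.9,212,83)
snap('wrist','w2'); snap('top','t1')
```

```text
now [ 438.  -196.3  212.1] jaw -98.0 tilt z [ 0.002 -0.001 -1.   ] q6 1.27 gap 87.8 F [ 0.4 -1.5  0.2] t 1.3
MOVE mm [-3.4 -9.6 -0.1] rz 0.018 alt -3.12
```

View pics/w2.png

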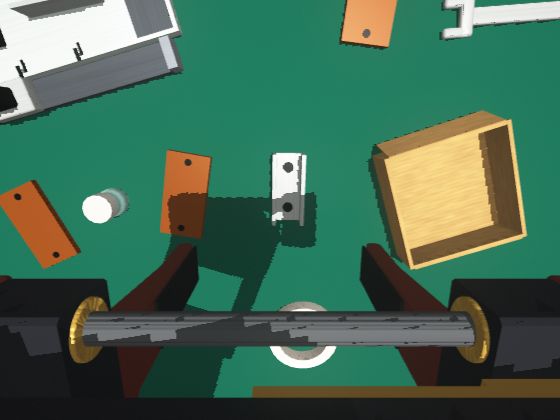

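View pics/t1.png

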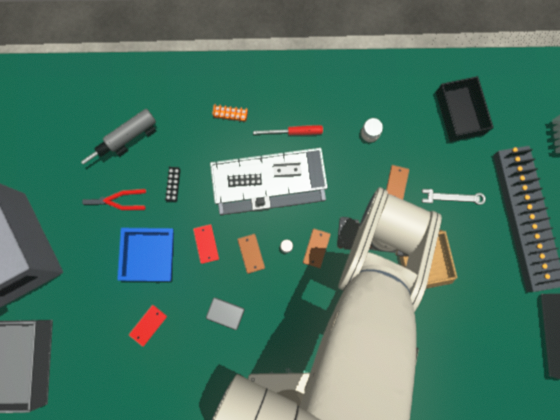

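Run:
```python
from h import *
im=cv2.imread('pics/w2_raw.png'); cv2.imwrite('pics/w2c.png',cv2.resize(im[140:240,250:330],None,fx=6,fy=6,interpolation=cv2.INTER_CUBIC))
```

```text
(no output)
```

View pics/w2c.png

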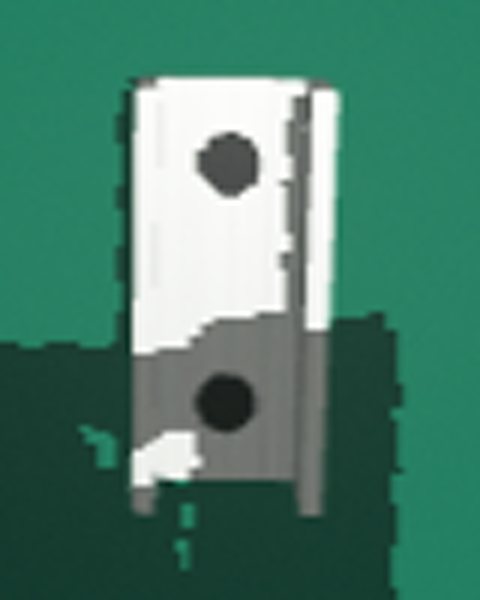

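Run:
```python
from h import *
C=ld('w2')
print(rect(np.array([(133,82),(341,88),(324,515),(132,515)])/6+[249.6,139.6],.028,C))
# holes on floor z=4mm
print(p2w(np.array([(229,163),(226,403)])/6+[249.6,139.6],.004,C))
print('box', rect([(375,149),(510,120),(526,237),(412,268)],.045,C))
```

```text
(array([ 437.9, -207.7]), 81.4, 37.4, -8.5)
[[ 0.46118696 -0.21062236  0.004     ]
 [ 0.41377207 -0.20366693  0.004     ]]
box (array([ 412.5, -380.1]), 144.3, 135.2, 10.1)
```

Emit:
move_arm:
  rows:
    - {"x":0,"y":-11,"z":-46,"rx":0,"ry":0,"rz":0,"fingers":0.2}
    - {"x":0,"y":0,"z":-48,"rx":0,"ry":0,"rz":0,"fingers":0.2}
    - {"x":0,"y":0,"z":-48,"rx":0,"ry":0,"rz":0,"fingers":0.2}
    - {"x":0,"y":0,"z":-38,"rx":0,"ry":0,"rz":0,"fingers":0.2}
    - {"x":0,"y":0,"z":-4,"rx":0,"ry":0,"rz":0,"fingers":0.3}
    - {"x":0,"y":0,"z":0,"rx":0,"ry":0,"rz":0,"fingers":1}
    - {"x":0,"y":0,"z":0,"rx":0,"ry":0,"rz":0,"fingers":1}
    - {"x":0,"y":0,"z":0,"rx":0,"ry":0,"rz":0,"fingers":1}
    - {"x":0,"y":0,"z":0,"rx":0,"ry":0,"rz":0,"fingers":1}
    - {"x":0,"y":0,"z":0,"rx":0,"ry":0,"rz":0,"fingers":1}

```text
time_s: 2.4
ee_pos: [0.438, -0.2224, 0.0312]
eef_rot: [3.122, -0.234, 0.027]
contact_force: [-0.5, 0.6, -0.1]
finger_gap: 0.0258
```

Run:
```python
from h import *
go(408,-360,110,81)
```

```text
now [ 438.  -222.4   31.2] jaw -98.6 tilt z [ 0.016 -0.012 -1.   ] q6 1.23 gap 25.8 F [-0.5  0.6 -0.1] t 2.4
MOVE mm [ -30.  -137.6   78.8] rz -0.007 alt 3.13
```

Run:
```python
from h import *
snap('wrist','w3')
```

```text
(no output)
```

View pics/w3.png

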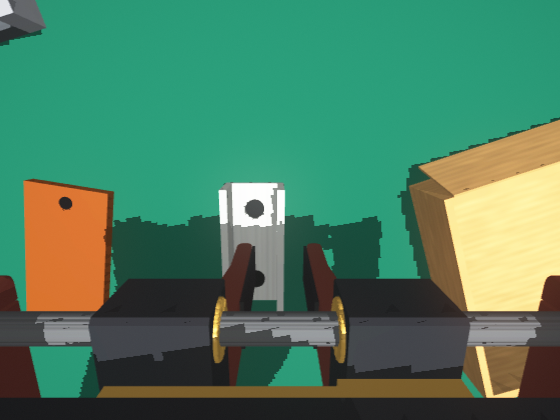

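Emit:
move_arm:
  rows:
    - {"x":0,"y":0,"z":20,"rx":0,"ry":0,"rz":0,"fingers":0.6}
    - {"x":0,"y":0,"z":20,"rx":0,"ry":0,"rz":0,"fingers":0.2}
    - {"x":0,"y":0,"z":0,"rx":0,"ry":0,"rz":0,"fingers":0.2}
    - {"x":0,"y":0,"z":0,"rx":0,"ry":0,"rz":0,"fingers":0.2}

```text
time_s: 2.85
ee_pos: [0.4389, -0.2222, 0.0737]
eef_rot: [3.121, -0.232, 0.031]
contact_force: [0.0, 0.2, 0.1]
finger_gap: 0.0504
```

Run:
```python
from h import *
go(438,-207.5,60,81.6)
p,a,M=tool_pose()
print('tilt fix rotvec',R.from_matrix(R.from_euler('z',0).as_matrix()).as_rotvec(), np.round(np.cross(M[:,2],[0,0,-1]),4))
snap('wrist','w4')
```

```text
now [ 438.9 -222.2   73.7] jaw -98.5 tilt z [ 0.019 -0.013 -1.   ] q6 1.23 gap 50.4 F [0.  0.2 0.1] t 2.9
MOVE mm [ -0.9  14.7 -13.7] rz 0.002 alt -3.14
tilt fix rotvec [0. 0. 0.] [0.0135 0.0188 0.    ]
```

View pics/w4.png

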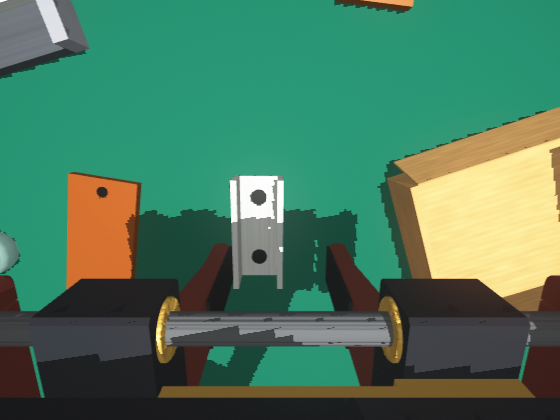

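Run:
```python
s=open('h.py').read()
s=s.replace("    print('MOVE mm'","    print('tiltfix rx,ry',np.round(np.cross(M[:,2],[0,0,-1])[:2],3))\n    print('MOVE mm'")
open('h.py','w').write(s)
from h import *
C=ld('w4'); h=p2w([(258.5,197),(258.5,256)],.004,C); print(h); d=h[0]-h[1]; print(np.degrees(np.arctan2(d[1],d[0])),h.mean(0))
```

```text
[[ 0.46096435 -0.21113552  0.004     ]
 [ 0.41397276 -0.20335069  0.004     ]]
-9.406424574109321 [ 0.43746855 -0.2072431   0.004     ]
```

Bracket hasn't moved. I'll re-centre over it and go down slowly.

Emit:
move_arm:
  rows:
    - {"x":-1,"y":15,"z":-14,"rx":0.013,"ry":0.019,"rz":0,"fingers":0.2}
    - {"x":0,"y":0,"z":0,"rx":0,"ry":0,"rz":0,"fingers":0.2}
    - {"x":0,"y":0,"z":0,"rx":0,"ry":0,"rz":0,"fingers":0.2}

```text
time_s: 3.2
ee_pos: [0.4367, -0.2052, 0.0563]
eef_rot: [-3.131, 0.233, 0.008]
contact_force: [-0.2, -0.4, -0.3]
finger_gap: 0.0698
```

Run:
```python
from h import *
go(437.5,-207.4,28,81)
```

```text
now [ 436.7 -205.2   56.3] jaw -98.5 tilt z [-0.005  0.002 -1.   ] q6 1.26 gap 69.8 F [-0.2 -0.4 -0.3] t 3.2
tiltfix rx,ry [-0.002 -0.005]
MOVE mm [  0.8  -2.2 -28.3] rz -0.009 alt 3.13
```

Emit:
move_arm:
  rows:
    - {"x":1,"y":-2,"z":-24,"rx":0,"ry":0,"rz":0,"fingers":0.2}
    - {"x":0,"y":0,"z":0,"rx":0,"ry":0,"rz":0,"fingers":1}
    - {"x":0,"y":0,"z":0,"rx":0,"ry":0,"rz":0,"fingers":1}
    - {"x":0,"y":0,"z":0,"rx":0,"ry":0,"rz":0,"fingers":1}
    - {"x":0,"y":0,"z":0,"rx":0,"ry":0,"rz":0,"fingers":1}
    - {"x":0,"y":0,"z":0,"rx":0,"ry":0,"rz":0,"fingers":1}

```text
time_s: 3.8
ee_pos: [0.4375, -0.2065, 0.032]
eef_rot: [-3.131, 0.231, 0.011]
contact_force: [-0.2, 0.3, 0.3]
finger_gap: 0.0339
```

Run:
```python
from h import *
go(408,-350,110,81)
```

```text
now [ 437.5 -206.5   32. ] jaw -98.5 tilt z [-0.006  0.003 -1.   ] q6 1.25 gap 33.9 F [-0.2  0.3  0.3] t 3.8
tiltfix rx,ry [-0.003 -0.006]
MOVE mm [ -29.5 -143.5   78. ] rz -0.01 alt 3.13
```

Emit:
move_arm:
  rows:
    - {"x":0,"y":0,"z":40,"rx":0,"ry":0,"rz":0,"fingers":1}
    - {"x":0,"y":0,"z":38,"rx":0,"ry":0,"rz":0.06,"fingers":1}
    - {"x":-7,"y":-40,"z":0,"rx":0,"ry":0,"rz":0.1,"fingers":1}
    - {"x":-8,"y":-40,"z":0,"rx":0,"ry":0,"rz":0.1,"fingers":1}
    - {"x":-8,"y":-40,"z":0,"rx":0,"ry":0,"rz":0.06,"fingers":1}
    - {"x":-8,"y":-20,"z":0,"rx":0,"ry":0,"rz":0,"fingers":1}
    - {"x":0,"y":0,"z":0,"rx":0,"ry":0,"rz":0,"fingers":1}
    - {"x":0,"y":0,"z":0,"rx":0,"ry":0,"rz":0,"fingers":1}

```text
time_s: 4.6
ee_pos: [0.4064, -0.352, 0.1176]
eef_rot: [3.121, 0.294, -0.005]
contact_force: [0.3, 0.3, -0.2]
finger_gap: 0.0007
```

Run:
```python
from h import *
go(404,-356,60,100)
snap('wrist','w5')
```

```text
now [ 406.4 -352.   117.6] jaw -79.2 tilt z [-0.003 -0.007 -1.   ] q6 0.66 gap 0.7 F [ 0.3  0.3 -0.2] t 4.6
tiltfix rx,ry [ 0.007 -0.003]
MOVE mm [ -2.4  -4.  -57.6] rz -0.014 alt 3.13
```

View pics/w5.png

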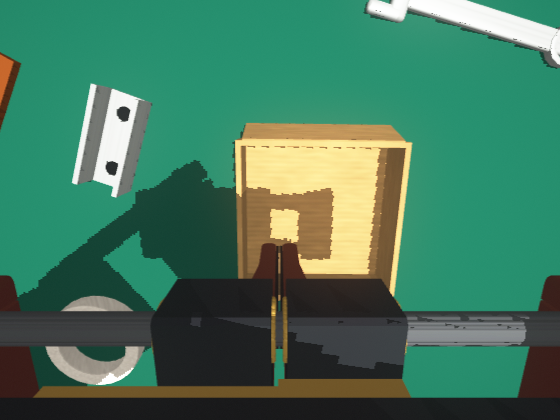

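Run:
```python
from h import *
C=ld('w5'); h=p2w([(123.5,114),(111.5,168)],.004,C); d=h[0]-h[1]; print(np.degrees(np.arctan2(d[1],d[0])),h.mean(0)*1000)
b=p2w([(237,143),(410,144)],.045,C)*1000; d=b[0]-b[1]; u=d/np.linalg.norm(d);print('box',b,np.linalg.norm(d),np.degrees(np.arctan2(d[1],d[0])),'centre',b.mean(0)+65*np.array([-u[1],u[0],0]))
c=p2w([(92,84),(151,101),(118,197),(72,182)],.028,C)*1000; print(c.mean(0),c)
go(430,-207,90,80)
```

```text
-8.947875367393502 [ 437.01449428 -206.94449392    4.        ]
box [[ 457.98063372 -311.78550829   45.        ]
 [ 480.94208962 -436.76038881   45.        ]] 127.06671167749565 100.41076520136122 centre [ 405.53142183 -386.01870488   45.        ]
[ 437.954477   -210.82552087   28.        ] [[ 479.1658199  -197.02213179   28.        ]
 [ 475.33785209 -241.23787294   28.        ]
 [ 395.85836877 -221.06305808   28.        ]
 [ 401.45586722 -183.97902068   28.        ]]
now [ 406.5 -351.8  117.6] jaw -79.2 tilt z [-0.003 -0.007 -1.   ] q6 0.66 gap 0.5 F [ 0.  -0.3  0.5] t 4.7
tiltfix rx,ry [ 0.007 -0.003]
MOVE mm [ 23.5 144.8 -27.6] rz -0.363 alt 2.78
```

Emit:
move_arm:
  rows:
    - {"x":8,"y":40,"z":0,"rx":0.007,"ry":-0.003,"rz":-0.1,"fingers":0.2}
    - {"x":8,"y":40,"z":0,"rx":0,"ry":0,"rz":-0.1,"fingers":0.2}
    - {"x":8,"y":40,"z":0,"rx":0,"ry":0,"rz":-0.1,"fingers":0.2}
    - {"x":6,"y":20,"z":-20,"rx":0,"ry":0,"rz":-0.04,"fingers":0.2}
    - {"x":0,"y":0,"z":-20,"rx":0,"ry":0,"rz":0,"fingers":0.2}
    - {"x":0,"y":0,"z":0,"rx":0,"ry":0,"rz":0,"fingers":0.2}
    - {"x":0,"y":0,"z":0,"rx":0,"ry":0,"rz":0,"fingers":0.2}

```text
time_s: 5.35
ee_pos: [0.438, -0.1993, 0.0783]
eef_rot: [-3.131, 0.249, -0.001]
contact_force: [-0.0, -0.3, 0.6]
finger_gap: 0.0531
```

Run:
```python
from h import *
go(437,-207,26,81)
```

```text
now [ 438.  -199.3   78.3] jaw -99.1 tilt z [ 0.001  0.    -1.   ] q6 1.28 gap 53.1 F [-0.  -0.3  0.6] t 5.3
tiltfix rx,ry [-0.     0.001]
MOVE mm [ -1.   -7.7 -52.3] rz 0.002 alt -3.14
```

Emit:
move_arm:
  rows:
    - {"x":-1,"y":-7,"z":-20,"rx":0,"ry":0,"rz":0,"fingers":0.2}
    - {"x":0,"y":0,"z":0,"rx":0,"ry":0,"rz":0,"fingers":0.2}
    - {"x":0,"y":0,"z":-15,"rx":0,"ry":0,"rz":0,"fingers":0.2}
    - {"x":0,"y":0,"z":-12,"rx":0,"ry":0,"rz":0,"fingers":0.2}
    - {"x":0,"y":0,"z":0,"rx":0,"ry":0,"rz":0,"fingers":0.2}

```text
time_s: 5.85
ee_pos: [0.4396, -0.2077, 0.0349]
eef_rot: [3.13, -0.251, 0.01]
contact_force: [0.7, 0.3, -0.2]
finger_gap: 0.0702
```

Run:
```python
from h import *
go(437,-207,26,81)
```

```text
now [ 439.6 -207.7   34.9] jaw -99.2 tilt z [ 0.006 -0.002 -1.   ] q6 1.26 gap 70.2 F [ 0.7  0.3 -0.2] t 5.8
tiltfix rx,ry [0.002 0.006]
MOVE mm [-2.6  0.7 -8.9] rz 0.003 alt -3.14
```

Emit:
move_arm:
  rows:
    - {"x":-2,"y":1,"z":-8,"rx":0,"ry":0,"rz":0,"fingers":0.2}
    - {"x":0,"y":0,"z":0,"rx":0,"ry":0,"rz":0,"fingers":1}
    - {"x":0,"y":0,"z":0,"rx":0,"ry":0,"rz":0,"fingers":1}
    - {"x":0,"y":0,"z":0,"rx":0,"ry":0,"rz":0,"fingers":1}
    - {"x":0,"y":0,"z":0,"rx":0,"ry":0,"rz":0,"fingers":1}
    - {"x":0,"y":0,"z":0,"rx":0,"ry":0,"rz":0,"fingers":1}
    - {"x":0,"y":0,"z":0,"rx":0,"ry":0,"rz":0,"fingers":1}
    - {"x":0,"y":0,"z":0,"rx":0,"ry":0,"rz":0,"fingers":1}
    - {"x":0,"y":0,"z":0,"rx":0,"ry":0,"rz":0,"fingers":1}

```text
time_s: 6.75
ee_pos: [0.4388, -0.2073, 0.0287]
eef_rot: [3.129, -0.251, 0.015]
contact_force: [0.0, 0.3, -1.2]
finger_gap: 0.01
```

Run:
```python
from h import *
go(405,-360,110,100)
```

```text
now [ 438.8 -207.3   28.7] jaw -99.2 tilt z [ 0.009 -0.004 -1.   ] q6 1.26 gap 10.0 F [ 0.   0.3 -1.2] t 6.8
tiltfix rx,ry [0.004 0.009]
MOVE mm [ -33.8 -152.7   81.3] rz 0.335 alt -2.81
```

Run:
```python
from h import *
snap('wrist','w6'); snap('scene','s6',(200,130,360,300),4)
```

```text
(no output)
```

View pics/w6.png

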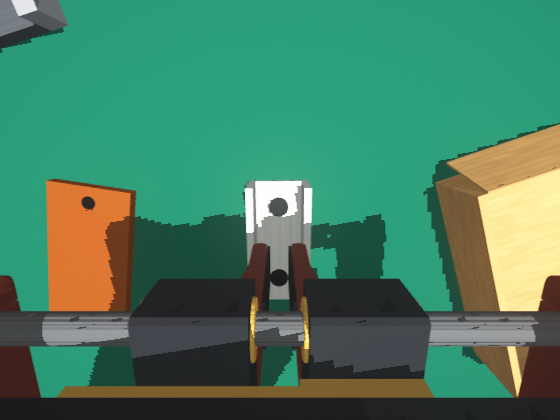

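View pics/s6.png

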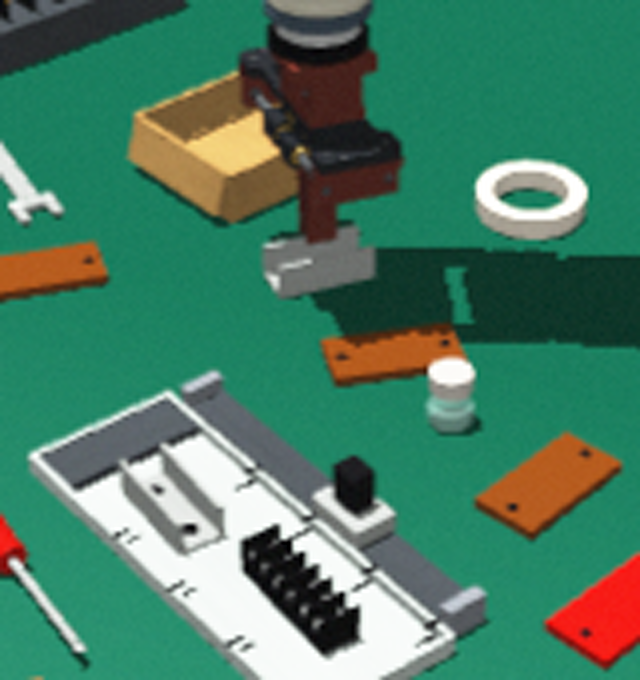

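Run:
```python
from h import *
c=arm.camera_model('wrist'); M=np.linalg.inv(c['tool_from_camera']); K=c['K']
for f in (0.005,0.044):
  for z in (-.06,-.02,0,.017):
    for x in (-.01,.01):
      q=K@(M@[x,f,z,1])[:3]; print(f,z,x,np.round(q[:2]/q[2]))
print(arm.sense()['finger_gap'],arm.sense()['joint_torque'])
```

```text
0.005 -0.06 -0.01 [290. 338.]
0.005 -0.06 0.01 [291. 292.]
0.005 -0.02 -0.01 [288. 289.]
0.005 -0.02 0.01 [288. 253.]
0.005 0 -0.01 [287. 272.]
0.005 0 0.01 [287. 239.]
0.005 0.017 -0.01 [286. 260.]
0.005 0.017 0.01 [286. 230.]
0.044 -0.06 -0.01 [389. 338.]
0.044 -0.06 0.01 [393. 292.]
0.044 -0.02 -0.01 [363. 289.]
0.044 -0.02 0.01 [366. 253.]
0.044 0 -0.01 [355. 272.]
0.044 0 0.01 [357. 239.]
0.044 0.017 -0.01 [349. 260.]
0.044 0.017 0.01 [350. 230.]
0.0020411736748704285 [ 7.94753669e-04 -4.72054088e+01 -1.38084215e+01  2.21121695e-02
 -1.02222757e-01  7.79780676e-04]
```

Emit:
move_arm:
  rows:
    - {"x":0,"y":0,"z":10,"rx":0,"ry":0,"rz":0,"fingers":0.2}
    - {"x":-1,"y":0,"z":0,"rx":0,"ry":0,"rz":0,"fingers":0.2}
    - {"x":0,"y":0,"z":0,"rx":0,"ry":0,"rz":0,"fingers":0.2}
    - {"x":0,"y":0,"z":0,"rx":0,"ry":0,"rz":0,"fingers":0.2}
    - {"x":0,"y":0,"z":0,"rx":0,"ry":0,"rz":0,"fingers":0.2}
    - {"x":0,"y":0,"z":0,"rx":0,"ry":0,"rz":0,"fingers":0.2}
    - {"x":0,"y":0,"z":0,"rx":0,"ry":0,"rz":0,"fingers":0.2}
    - {"x":0,"y":0,"z":0,"rx":0,"ry":0,"rz":0,"fingers":0.2}
    - {"x":0,"y":0,"z":0,"rx":0,"ry":0,"rz":0,"fingers":0.2}

```text
time_s: 7.75
ee_pos: [0.4376, -0.2073, 0.0395]
eef_rot: [3.129, -0.251, 0.015]
contact_force: [0.6, -0.9, 0.1]
finger_gap: 0.0692
```

Run:
```python
from h import *
go(437,-207,20,81)
C=cam('scene'); p,a,M=tool_pose()
for z in (-.06,0,.017): print(z,[np.round(w2p(p+M@[x,y,z],C)[0]) for x in (-.01,.01) for y in(-.035,.035)])
snap('scene','s7',(240,130,320,230),6)
```

```text
now [ 437.6 -207.3   39.5] jaw -99.2 tilt z [ 0.009 -0.003 -1.   ] q6 1.26 gap 69.2 F [ 0.6 -0.9  0.1] t 7.8
tiltfix rx,ry [0.003 0.009]
MOVE mm [ -0.6   0.3 -19.5] rz 0.003 alt -3.14
-0.06 [array([287., 176.]), array([279., 165.]), array([281., 178.]), array([273., 166.])]
0 [array([287., 193.]), array([279., 182.]), array([281., 194.]), array([273., 183.])]
0.017 [array([287., 198.]), array([278., 186.]), array([281., 199.]), array([273., 187.])]
```

View pics/s7.png

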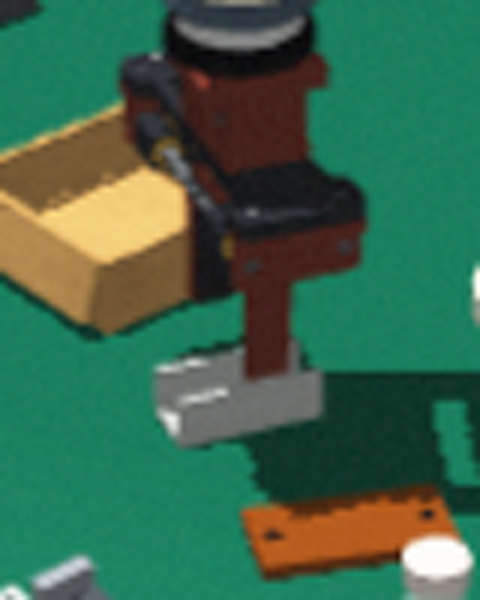

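Emit:
move_arm:
  rows:
    - {"x":0,"y":0,"z":-12,"rx":0,"ry":0.009,"rz":0,"fingers":0.2}
    - {"x":0,"y":0,"z":-6,"rx":0,"ry":0,"rz":0,"fingers":0.2}
    - {"x":0,"y":0,"z":-5,"rx":0,"ry":0,"rz":0,"fingers":0.2}
    - {"x":0,"y":0,"z":0,"rx":0,"ry":0,"rz":0,"fingers":0.2}

```text
time_s: 8.2
ee_pos: [0.4374, -0.2072, 0.0141]
eef_rot: [3.128, -0.251, -0.002]
contact_force: [0.1, -1.5, -0.0]
finger_gap: 0.0699
```

Run:
```python
from h import *
go(437,-207,10,81)
snap('scene','s8',(240,130,320,230),6)
```

```text
now [ 437.4 -207.2   14.1] jaw -99.2 tilt z [-0.001 -0.003 -1.   ] q6 1.27 gap 69.9 F [ 0.1 -1.5 -0. ] t 8.2
tiltfix rx,ry [ 0.003 -0.001]
MOVE mm [-0.4  0.2 -4.1] rz 0.003 alt -3.14
```

View pics/s8.png

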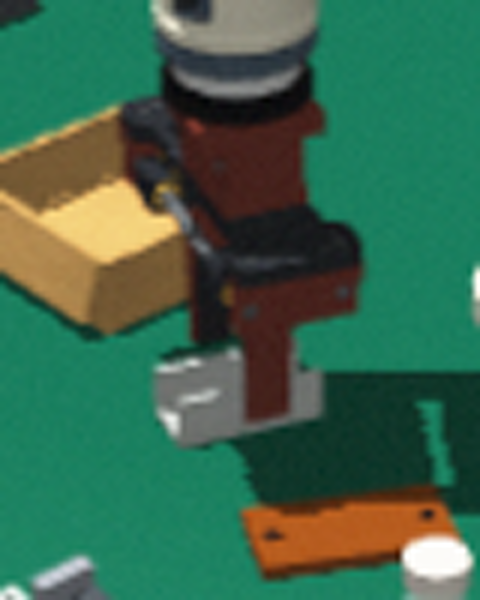

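Emit:
move_arm:
  rows:
    - {"x":0,"y":0,"z":0,"rx":0,"ry":0,"rz":0,"fingers":1}
    - {"x":0,"y":0,"z":0,"rx":0,"ry":0,"rz":0,"fingers":1}
    - {"x":0,"y":0,"z":0,"rx":0,"ry":0,"rz":0,"fingers":1}
    - {"x":0,"y":0,"z":0,"rx":0,"ry":0,"rz":0,"fingers":1}
    - {"x":0,"y":0,"z":0,"rx":0,"ry":0,"rz":0,"fingers":1}
    - {"x":0,"y":0,"z":0,"rx":0,"ry":0,"rz":0,"fingers":1}
    - {"x":0,"y":0,"z":0,"rx":0,"ry":0,"rz":0,"fingers":1}
    - {"x":0,"y":0,"z":10,"rx":0,"ry":0,"rz":0,"fingers":1}
    - {"x":0,"y":0,"z":40,"rx":0,"ry":0,"rz":0,"fingers":1}
    - {"x":0,"y":0,"z":40,"rx":0,"ry":0,"rz":0,"fingers":1}
    - {"x":0,"y":0,"z":0,"rx":0,"ry":0,"rz":0,"fingers":1}

```text
time_s: 9.35
ee_pos: [0.4361, -0.2065, 0.1078]
eef_rot: [3.129, -0.251, -0.006]
contact_force: [1.7, -0.1, -1.2]
finger_gap: 0.0355
```

Run:
```python
from h import *
go(406,-356,90,100)
```

```text
now [ 436.1 -206.5  107.8] jaw -99.2 tilt z [-0.004 -0.002 -1.   ] q6 1.27 gap 35.5 F [ 1.7 -0.1 -1.2] t 9.3
tiltfix rx,ry [ 0.002 -0.004]
MOVE mm [ -30.1 -149.5  -17.8] rz 0.335 alt -2.81
```

Emit:
move_arm:
  rows:
    - {"x":-8,"y":-38,"z":0,"rx":0,"ry":0,"rz":0.09,"fingers":1}
    - {"x":-8,"y":-38,"z":0,"rx":0,"ry":0,"rz":0.09,"fingers":1}
    - {"x":-8,"y":-38,"z":0,"rx":0,"ry":0,"rz":0.09,"fingers":1}
    - {"x":-8,"y":-32,"z":0,"rx":0,"ry":0,"rz":0.05,"fingers":1}
    - {"x":0,"y":0,"z":0,"rx":0,"ry":0,"rz":0,"fingers":1}
    - {"x":0,"y":0,"z":-20,"rx":0,"ry":0,"rz":0,"fingers":1}
    - {"x":0,"y":0,"z":0,"rx":0,"ry":0,"rz":0,"fingers":1}

```text
time_s: 10.05
ee_pos: [0.4018, -0.356, 0.0881]
eef_rot: [3.127, 0.272, -0.003]
contact_force: [-0.2, 1.0, -3.1]
finger_gap: 0.0346
```

Run:
```python
from h import *
go(402,-360,42,100)
snap('wrist','w9')
```

```text
now [ 401.8 -356.    88.1] jaw -80.1 tilt z [-0.001 -0.003 -1.   ] q6 0.66 gap 34.6 F [-0.2  1.  -3.1] t 10.1
tiltfix rx,ry [ 0.003 -0.001]
MOVE mm [  0.2  -4.  -46.1] rz 0.001 alt -3.14
```

View pics/w9.png

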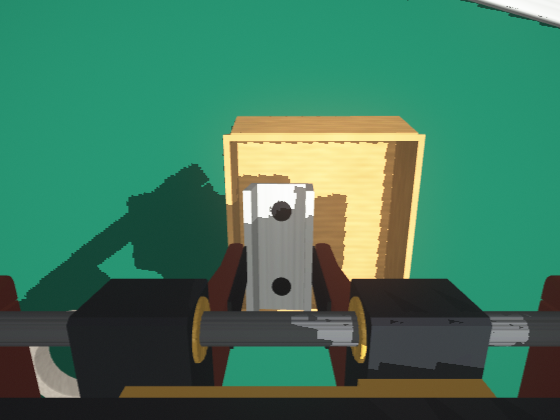

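Bracket is held centred between the fingers and lines up inside the box, on its left side. Lower and release.

Emit:
move_arm:
  rows:
    - {"x":0,"y":-5,"z":-20,"rx":0,"ry":0,"rz":0,"fingers":1}
    - {"x":0,"y":0,"z":-20,"rx":0,"ry":0,"rz":0,"fingers":1}
    - {"x":0,"y":0,"z":-4,"rx":0,"ry":0,"rz":0,"fingers":1}
    - {"x":0,"y":0,"z":0,"rx":0,"ry":0,"rz":0,"fingers":0.47}
    - {"x":0,"y":0,"z":0,"rx":0,"ry":0,"rz":0,"fingers":0.47}
    - {"x":0,"y":0,"z":0,"rx":0,"ry":0,"rz":0,"fingers":0.47}
    - {"x":0,"y":0,"z":20,"rx":0,"ry":0,"rz":0,"fingers":0.47}
    - {"x":0,"y":0,"z":40,"rx":0,"ry":0,"rz":0,"fingers":0.3}
    - {"x":0,"y":0,"z":20,"rx":0,"ry":0,"rz":0,"fingers":0.3}
    - {"x":0,"y":0,"z":0,"rx":0,"ry":0,"rz":0,"fingers":0.3}

```text
time_s: 11.1
ee_pos: [0.4066, -0.3599, 0.1342]
eef_rot: [3.12, 0.276, 0.007]
contact_force: [0.4, -0.6, -0.5]
finger_gap: 0.0607
```

Run:
```python
from h import *
go(665,-5,150,0)
snap('wrist','w10')
```

```text
now [ 406.6 -359.9  134.2] jaw -79.9 tilt z [ 0.006 -0.009 -1.   ] q6 0.65 gap 60.7 F [ 0.4 -0.6 -0.5] t 11.1
tiltfix rx,ry [0.009 0.006]
MOVE mm [258.4 354.9  15.8] rz 1.394 alt -1.75
```

View pics/w10.png

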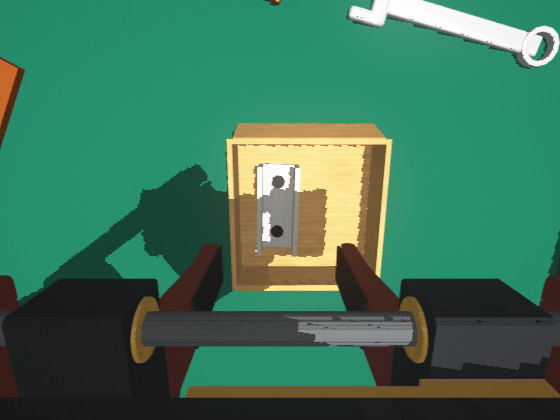

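Emit:
move_arm:
  rows:
    - {"x":26,"y":36,"z":5,"rx":0,"ry":0,"rz":0.139,"fingers":0.3}
    - {"x":26,"y":36,"z":5,"rx":0,"ry":0,"rz":0.139,"fingers":0.3}
    - {"x":26,"y":36,"z":5,"rx":0,"ry":0,"rz":0.139,"fingers":0.3}
    - {"x":26,"y":36,"z":0,"rx":0,"ry":0,"rz":0.139,"fingers":0.3}
    - {"x":26,"y":36,"z":0,"rx":0,"ry":0,"rz":0.139,"fingers":0.3}
    - {"x":26,"y":36,"z":0,"rx":0,"ry":0,"rz":0.139,"fingers":0.3}
    - {"x":26,"y":36,"z":0,"rx":0,"ry":0,"rz":0.139,"fingers":0.3}
    - {"x":26,"y":36,"z":0,"rx":0,"ry":0,"rz":0.139,"fingers":0.3}
    - {"x":26,"y":34,"z":0,"rx":0,"ry":0,"rz":0.139,"fingers":0.3}
    - {"x":20,"y":25,"z":0,"rx":0,"ry":0,"rz":0.12,"fingers":0.3}
    - {"x":0,"y":0,"z":0,"rx":0,"ry":0,"rz":0,"fingers":0.3}
    - {"x":0,"y":0,"z":0,"rx":0,"ry":0,"rz":0,"fingers":0.3}

```text
time_s: 12.35
ee_pos: [0.6617, 0.0038, 0.1344]
eef_rot: [-2.188, -2.252, 0.002]
contact_force: [-0.6, -0.3, -0.4]
finger_gap: 0.0614
```

Run:
```python
from h import *
C=ld('w10'); print('box',rect([(228,139),(391,139),(379,288),(233,288)],.045,C))
go(665,-5,150,0)
snap('wrist','w11')
```

```text
box (array([ 408.1, -385.8]), 129.2, 128.8, -80.2)
now [661.7   3.8 134.4] jaw 1.7 tilt z [-0.002  0.001 -1.   ] q6 -0.04 gap 61.4 F [-0.6 -0.3 -0.4] t 12.3
tiltfix rx,ry [-0.001 -0.002]
MOVE mm [ 3.3 -8.8 15.6] rz -0.029 alt 3.11
```

View pics/w11.png

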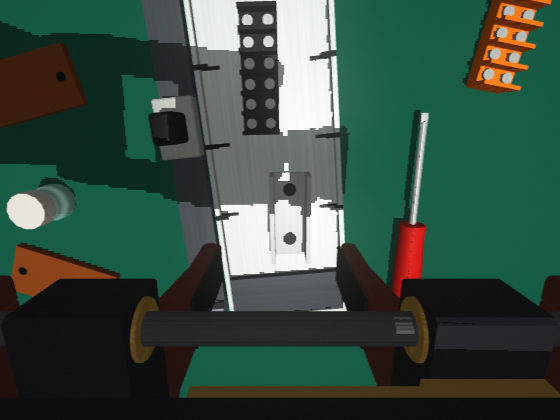

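Run:
```python
from h import *
C=ld('w11'); h=p2w([(290,189),(290,238)],.009,C)*1000; d=h[0]-h[1]; print(h,np.degrees(np.arctan2(d[1],d[0])),h.mean(0))
print('blk',rect([(237,3),(278,3),(280,134),(242,135)],.033,C))
m=p2w([(335,56),(340,135),(343,206),(192,67),(206,146),(216,215)],.015,C)[:,:2]
t=np.array([.6546,.0479]);th=np.radians(97); c,s=np.cos(th),np.sin(th)
print(np.round((m-t)@np.array([[c,-s],[s,c]])*1000,1))
```

```text
[[670.99558197  18.25898658   9.        ]
 [672.78541026 -29.66625322   9.        ]] 92.13878888296611 [671.89049612  -5.70363332   9.        ]
blk (array([643. , 114.4]), 94.9, 31.0, -87.8)
[[ 76.4 -58.6]
 [ 13.1 -59.9]
 [-50.6 -59.7]
 [ 79.2  59.3]
 [ 14.7  57.5]
 [-48.2  57.8]]
```

Emit:
move_arm:
  rows:
    - {"x":8,"y":-9,"z":-40,"rx":0,"ry":0,"rz":0,"fingers":0.4}
    - {"x":0,"y":0,"z":-25,"rx":0,"ry":0,"rz":0,"fingers":0.4}
    - {"x":0,"y":0,"z":0,"rx":0,"ry":0,"rz":0,"fingers":0.4}
    - {"x":0,"y":0,"z":0,"rx":0,"ry":0,"rz":0,"fingers":0.4}

```text
time_s: 12.8
ee_pos: [0.6671, -0.0102, 0.0678]
eef_rot: [-2.198, -2.24, 0.003]
contact_force: [1.0, -0.6, 0.2]
finger_gap: 0.0525
```

Run:
```python
from h import *
go(671,-5.5,20,2)
snap('wrist','w12')
```

```text
now [667.1 -10.2  67.8] jaw 1.1 tilt z [-0.003  0.001 -1.   ] q6 -0.05 gap 52.5 F [ 1.  -0.6  0.2] t 12.8
tiltfix rx,ry [-0.001 -0.003]
MOVE mm [  3.9   4.7 -47.8] rz 0.016 alt -3.13
```

View pics/w12.png

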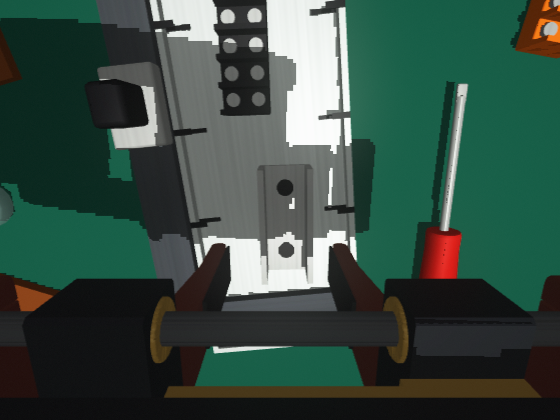

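Emit:
move_arm:
  rows:
    - {"x":3.5,"y":4,"z":-15,"rx":0,"ry":0,"rz":0.016,"fingers":0.42}
    - {"x":0,"y":0,"z":-14,"rx":0,"ry":0,"rz":0,"fingers":0.42}
    - {"x":0,"y":0,"z":-12,"rx":0,"ry":0,"rz":0,"fingers":0.42}
    - {"x":0,"y":0,"z":0,"rx":0,"ry":0,"rz":0,"fingers":0.42}

```text
time_s: 13.25
ee_pos: [0.6722, -0.0065, 0.0271]
eef_rot: [2.181, 2.26, 0.002]
contact_force: [-0.9, 0.0, -0.6]
finger_gap: 0.0509
```

Run:
```python
from h import *
go(671,-5.5,19,2)
```

```text
now [672.2  -6.5  27.1] jaw 2.0 tilt z [ 0.001  0.    -1.   ] q6 -0.06 gap 50.9 F [-0.9  0.  -0.6] t 13.2
tiltfix rx,ry [-0.     0.001]
MOVE mm [-1.2  1.  -8.1] rz -0.0 alt 3.14
```

Emit:
move_arm:
  rows:
    - {"x":-1,"y":1,"z":-7,"rx":0,"ry":0,"rz":0,"fingers":0.42}
    - {"x":0,"y":0,"z":0,"rx":0,"ry":0,"rz":0,"fingers":1}
    - {"x":0,"y":0,"z":0,"rx":0,"ry":0,"rz":0,"fingers":1}
    - {"x":0,"y":0,"z":0,"rx":0,"ry":0,"rz":0,"fingers":1}
    - {"x":0,"y":0,"z":0,"rx":0,"ry":0,"rz":0,"fingers":1}
    - {"x":0,"y":0,"z":0,"rx":0,"ry":0,"rz":0,"fingers":1}
    - {"x":0,"y":0,"z":10,"rx":0,"ry":0,"rz":0,"fingers":1}
    - {"x":0,"y":0,"z":40,"rx":0,"ry":0,"rz":0,"fingers":1}
    - {"x":0,"y":0,"z":40,"rx":0,"ry":0,"rz":0,"fingers":1}
    - {"x":0,"y":0,"z":0,"rx":0,"ry":0,"rz":0,"fingers":1}

```text
time_s: 14.25
ee_pos: [0.6699, -0.0051, 0.1129]
eef_rot: [-2.181, -2.26, 0.001]
contact_force: [1.1, -1.1, -1.3]
finger_gap: 0.0353
```

Run:
```python
from h import *
go(413,-411,100,100)
```

```text
now [669.9  -5.1 112.9] jaw 2.0 tilt z [-0.001  0.    -1.   ] q6 -0.06 gap 35.3 F [ 1.1 -1.1 -1.3] t 14.2
tiltfix rx,ry [-0.    -0.001]
MOVE mm [-256.9 -405.9  -12.9] rz -1.432 alt 1.71
```

Emit:
move_arm:
  rows:
    - {"x":-25,"y":-40,"z":0,"rx":0,"ry":0,"rz":-0.14,"fingers":1}
    - {"x":-25,"y":-40,"z":0,"rx":0,"ry":0,"rz":-0.14,"fingers":1}
    - {"x":-25,"y":-40,"z":0,"rx":0,"ry":0,"rz":-0.14,"fingers":1}
    - {"x":-25,"y":-40,"z":0,"rx":0,"ry":0,"rz":-0.14,"fingers":1}
    - {"x":-25,"y":-40,"z":0,"rx":0,"ry":0,"rz":-0.14,"fingers":1}
    - {"x":-25,"y":-40,"z":0,"rx":0,"ry":0,"rz":-0.14,"fingers":1}
    - {"x":-25,"y":-40,"z":0,"rx":0,"ry":0,"rz":-0.14,"fingers":1}
    - {"x":-25,"y":-40,"z":0,"rx":0,"ry":0,"rz":-0.14,"fingers":1}
    - {"x":-25,"y":-40,"z":0,"rx":0,"ry":0,"rz":-0.14,"fingers":1}
    - {"x":-20,"y":-33,"z":0,"rx":0,"ry":0,"rz":-0.14,"fingers":1}
    - {"x":0,"y":0,"z":0,"rx":0,"ry":0,"rz":0,"fingers":1}
    - {"x":0,"y":0,"z":0,"rx":0,"ry":0,"rz":0,"fingers":1}

```text
time_s: 15.45
ee_pos: [0.4132, -0.4089, 0.1143]
eef_rot: [3.126, 0.237, 0.002]
contact_force: [-0.3, 0.3, -2.2]
finger_gap: 0.0352
```

Run:
```python
from h import *
go(413,-409,45,100)
```

```text
now [ 413.2 -408.9  114.3] jaw -81.3 tilt z [ 0.002 -0.006 -1.   ] q6 0.62 gap 35.2 F [-0.3  0.3 -2.2] t 15.4
tiltfix rx,ry [0.006 0.002]
MOVE mm [ -0.2  -0.1 -69.3] rz 0.023 alt -3.12
```

Emit:
move_arm:
  rows:
    - {"x":0,"y":0,"z":-20,"rx":0,"ry":0,"rz":0.02,"fingers":1}
    - {"x":0,"y":0,"z":-20,"rx":0,"ry":0,"rz":0,"fingers":1}
    - {"x":0,"y":0,"z":-20,"rx":0,"ry":0,"rz":0,"fingers":1}
    - {"x":0,"y":0,"z":0,"rx":0,"ry":0,"rz":0,"fingers":1}
    - {"x":0,"y":0,"z":0,"rx":0,"ry":0,"rz":0,"fingers":0.47}
    - {"x":0,"y":0,"z":0,"rx":0,"ry":0,"rz":0,"fingers":0.47}
    - {"x":0,"y":0,"z":0,"rx":0,"ry":0,"rz":0,"fingers":0.47}
    - {"x":0,"y":0,"z":20,"rx":0,"ry":0,"rz":0,"fingers":0.47}
    - {"x":0,"y":0,"z":40,"rx":0,"ry":0,"rz":0,"fingers":0.4}
    - {"x":0,"y":0,"z":20,"rx":0,"ry":0,"rz":0,"fingers":0.4}
    - {"x":0,"y":0,"z":0,"rx":0,"ry":0,"rz":0,"fingers":0.4}

```text
time_s: 16.55
ee_pos: [0.4192, -0.4043, 0.1406]
eef_rot: [3.117, 0.294, 0.01]
contact_force: [0.0, 0.4, -0.8]
finger_gap: 0.0526
```

Run:
```python
from h import *
go(642,114.5,150,2.2)
snap('wrist','w13')
```

```text
now [ 419.2 -404.3  140.6] jaw -79.2 tilt z [ 0.007 -0.01  -1.   ] q6 0.6 gap 52.6 F [ 0.   0.4 -0.8] t 16.6
tiltfix rx,ry [0.01  0.007]
MOVE mm [222.8 518.8   9.4] rz 1.421 alt -1.72
```

View pics/w13.png

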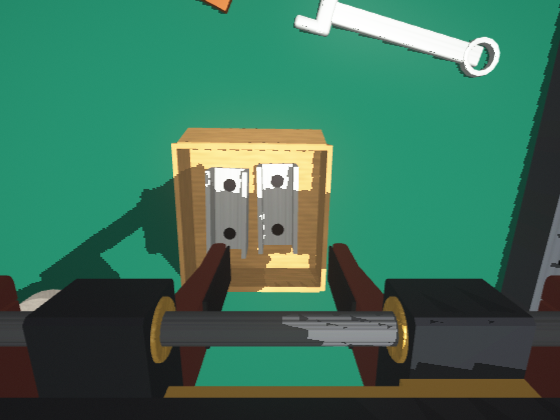

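Emit:
move_arm:
  rows:
    - {"x":19,"y":43,"z":1,"rx":0,"ry":0,"rz":0.12,"fingers":0.4}
    - {"x":19,"y":43,"z":1,"rx":0,"ry":0,"rz":0.12,"fingers":0.4}
    - {"x":19,"y":43,"z":1,"rx":0,"ry":0,"rz":0.12,"fingers":0.4}
    - {"x":19,"y":43,"z":1,"rx":0,"ry":0,"rz":0.12,"fingers":0.4}
    - {"x":19,"y":43,"z":1,"rx":0,"ry":0,"rz":0.12,"fingers":0.4}
    - {"x":19,"y":43,"z":1,"rx":0,"ry":0,"rz":0.12,"fingers":0.4}
    - {"x":19,"y":43,"z":1,"rx":0,"ry":0,"rz":0.12,"fingers":0.4}
    - {"x":19,"y":43,"z":1,"rx":0,"ry":0,"rz":0.12,"fingers":0.4}
    - {"x":19,"y":43,"z":1,"rx":0,"ry":0,"rz":0.12,"fingers":0.4}
    - {"x":18,"y":43,"z":1,"rx":0,"ry":0,"rz":0.12,"fingers":0.4}
    - {"x":18,"y":43,"z":1,"rx":0,"ry":0,"rz":0.12,"fingers":0.4}
    - {"x":12,"y":35,"z":1,"rx":0,"ry":0,"rz":0.1,"fingers":0.4}
    - {"x":0,"y":0,"z":0,"rx":0,"ry":0,"rz":0,"fingers":0.4}
    - {"x":0,"y":0,"z":0,"rx":0,"ry":0,"rz":0,"fingers":0.4}

```text
time_s: 18.0
ee_pos: [0.6361, 0.1255, 0.1366]
eef_rot: [-2.114, -2.321, -0.002]
contact_force: [-0.5, 0.3, -0.2]
finger_gap: 0.0526
```

Run:
```python
from h import *
go(642,114.5,80,2.2)
snap('wrist','w14')
```

```text
now [636.1 125.5 136.6] jaw 5.3 tilt z [-0.001  0.002 -1.   ] q6 0.08 gap 52.6 F [-0.5  0.3 -0.2] t 18.0
tiltfix rx,ry [-0.002 -0.001]
MOVE mm [  5.9 -11.  -56.6] rz -0.055 alt 3.09
```

View pics/w14.png

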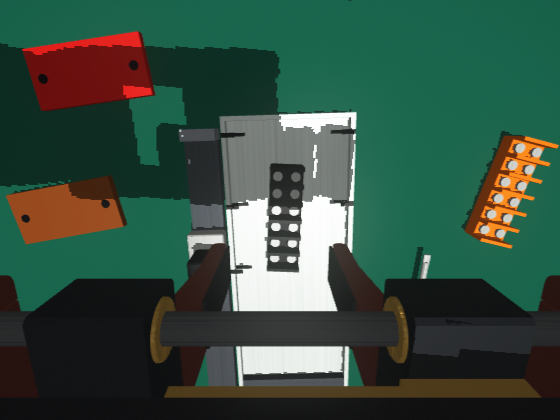

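Run:
```python
from h import *
C=ld('w14'); print(rect([(270,163.5),(304,164),(299,271),(267,271)],.033,C))
```

```text
(array([641.7, 116.9]), 98.6, 29.4, -86.2)
```

Emit:
move_arm:
  rows:
    - {"x":5,"y":-8,"z":-30,"rx":0,"ry":0,"rz":-0.04,"fingers":0.4}
    - {"x":0,"y":0,"z":-25,"rx":0,"ry":0,"rz":0,"fingers":0.4}
    - {"x":0,"y":0,"z":-15,"rx":0,"ry":0,"rz":0,"fingers":0.42}
    - {"x":0,"y":0,"z":0,"rx":0,"ry":0,"rz":0,"fingers":0.42}
    - {"x":0,"y":0,"z":0,"rx":0,"ry":0,"rz":0,"fingers":0.42}

```text
time_s: 18.55
ee_pos: [0.6393, 0.1109, 0.064]
eef_rot: [-2.173, -2.265, 0.0]
contact_force: [0.1, 0.2, 0.1]
finger_gap: 0.051
```

Run:
```python
from h import *
go(641.8,116,21,3)
```

```text
now [639.3 110.9  64. ] jaw 2.4 tilt z [-0.002  0.002 -1.   ] q6 0.11 gap 51.0 F [0.1 0.2 0.1] t 18.6
tiltfix rx,ry [-0.002 -0.002]
MOVE mm [  2.5   5.1 -43. ] rz 0.011 alt -3.13
```

Emit:
move_arm:
  rows:
    - {"x":2,"y":4,"z":-14,"rx":0,"ry":0,"rz":0.01,"fingers":0.42}
    - {"x":0,"y":0,"z":-14,"rx":0,"ry":0,"rz":0,"fingers":0.42}
    - {"x":0,"y":0,"z":-12,"rx":0,"ry":0,"rz":0,"fingers":0.42}
    - {"x":0,"y":0,"z":0,"rx":0,"ry":0,"rz":0,"fingers":0.42}
    - {"x":0,"y":0,"z":0,"rx":0,"ry":0,"rz":0,"fingers":1}
    - {"x":0,"y":0,"z":0,"rx":0,"ry":0,"rz":0,"fingers":1}
    - {"x":0,"y":0,"z":0,"rx":0,"ry":0,"rz":0,"fingers":1}
    - {"x":0,"y":0,"z":0,"rx":0,"ry":0,"rz":0,"fingers":1}
    - {"x":0,"y":0,"z":0,"rx":0,"ry":0,"rz":0,"fingers":1}
    - {"x":0,"y":0,"z":0,"rx":0,"ry":0,"rz":0,"fingers":1}

```text
time_s: 19.55
ee_pos: [0.6411, 0.1154, 0.0277]
eef_rot: [-2.161, -2.276, 0.001]
contact_force: [-6.1, -2.0, 18.9]
finger_gap: 0.0075
```

Run:
```python
from h import *
go(430,357,100,88)
```

```text
now [641.1 115.4  27.7] jaw 3.0 tilt z [-0.003  0.002 -1.   ] q6 0.1 gap 7.5 F [-6.1 -2.  18.9] t 19.6
tiltfix rx,ry [-0.002 -0.003]
MOVE mm [-211.1  241.6   72.3] rz 1.484 alt -1.66
```

Run:
```python
from h import *
snap('wrist','w15'); snap('scene','s15',(220,200,340,320),5)
```

```text
(no output)
```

View pics/w15.png

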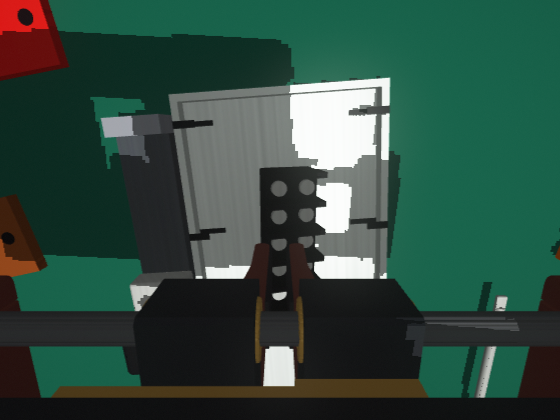

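View pics/s15.png

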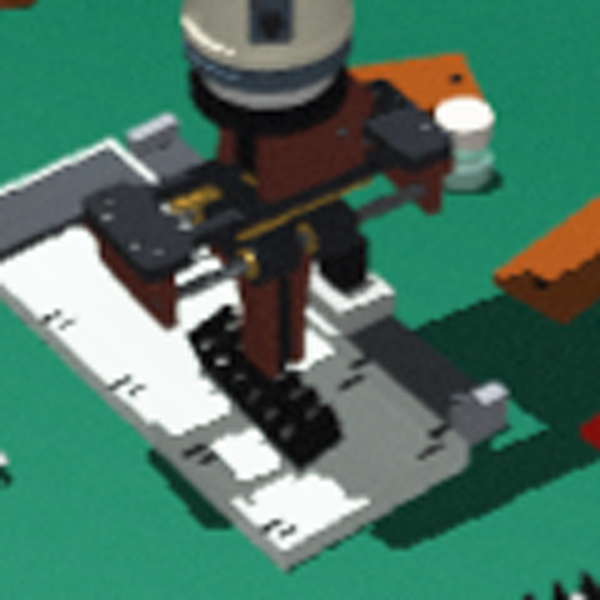

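Emit:
move_arm:
  rows:
    - {"x":0,"y":0,"z":12,"rx":0,"ry":0,"rz":0,"fingers":0.95}
    - {"x":0,"y":0,"z":10,"rx":0,"ry":0,"rz":0,"fingers":0.42}
    - {"x":0,"y":0,"z":0,"rx":0,"ry":0,"rz":0,"fingers":0.42}
    - {"x":0,"y":0,"z":0,"rx":0,"ry":0,"rz":0,"fingers":0.42}
    - {"x":0,"y":0,"z":0,"rx":0,"ry":0,"rz":0,"fingers":0.42}
    - {"x":0,"y":0,"z":0,"rx":0,"ry":0,"rz":0,"fingers":0.42}
    - {"x":0,"y":0,"z":0,"rx":0,"ry":0,"rz":0,"fingers":0.42}

```text
time_s: 20.35
ee_pos: [0.6429, 0.1156, 0.0533]
eef_rot: [-2.163, -2.278, -0.005]
contact_force: [-0.9, 0.6, -0.4]
finger_gap: 0.0486
```

Run:
```python
from h import *
go(641.8,116,14,3)
snap('wrist','w16')
```

```text
now [642.9 115.6  53.3] jaw 3.0 tilt z [ 0.002  0.003 -1.   ] q6 0.1 gap 48.6 F [-0.9  0.6 -0.4] t 20.4
tiltfix rx,ry [-0.003  0.002]
MOVE mm [ -1.1   0.4 -39.3] rz 0.0 alt -3.14
```

View pics/w16.png

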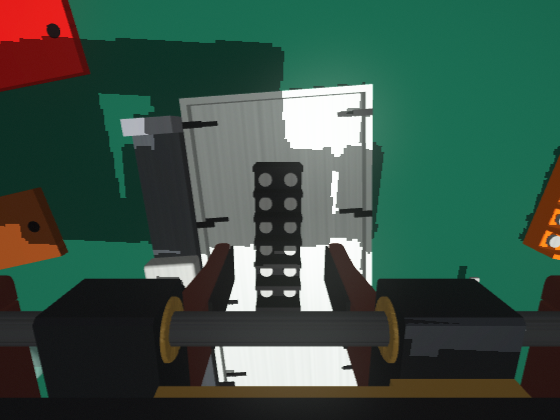

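Emit:
move_arm:
  rows:
    - {"x":-1,"y":0,"z":-14,"rx":0,"ry":0,"rz":0,"fingers":0.42}
    - {"x":0,"y":0,"z":-14,"rx":0,"ry":0,"rz":0,"fingers":0.42}
    - {"x":0,"y":0,"z":-11,"rx":0,"ry":0,"rz":0,"fingers":0.42}
    - {"x":0,"y":0,"z":0,"rx":0,"ry":0,"rz":0,"fingers":0.42}

```text
time_s: 20.8
ee_pos: [0.6405, 0.1154, 0.0093]
eef_rot: [-2.162, -2.277, -0.002]
contact_force: [-0.1, 1.1, -0.2]
finger_gap: 0.0508
```

Run:
```python
from h import *
go(641.8,116,12,3)
```

```text
now [640.5 115.4   9.3] jaw 3.0 tilt z [-0.     0.002 -1.   ] q6 0.1 gap 50.8 F [-0.1  1.1 -0.2] t 20.8
tiltfix rx,ry [-0.002 -0.   ]
MOVE mm [1.3 0.6 2.7] rz 0.0 alt -3.14
```

Emit:
move_arm:
  rows:
    - {"x":0,"y":0,"z":0,"rx":0,"ry":0,"rz":0,"fingers":1}
    - {"x":0,"y":0,"z":0,"rx":0,"ry":0,"rz":0,"fingers":1}
    - {"x":0,"y":0,"z":0,"rx":0,"ry":0,"rz":0,"fingers":1}
    - {"x":0,"y":0,"z":0,"rx":0,"ry":0,"rz":0,"fingers":1}
    - {"x":0,"y":0,"z":0,"rx":0,"ry":0,"rz":0,"fingers":1}
    - {"x":0,"y":0,"z":10,"rx":0,"ry":0,"rz":0,"fingers":1}
    - {"x":0,"y":0,"z":40,"rx":0,"ry":0,"rz":0,"fingers":1}
    - {"x":0,"y":0,"z":40,"rx":0,"ry":0,"rz":0,"fingers":1}
    - {"x":0,"y":0,"z":0,"rx":0,"ry":0,"rz":0,"fingers":1}

```text
time_s: 21.7
ee_pos: [0.6395, 0.1152, 0.1028]
eef_rot: [-2.161, -2.276, 0.001]
contact_force: [0.1, 0.6, -0.3]
finger_gap: 0.0294
```

Run:
```python
from h import *
go(430,357,100,88)
```

```text
now [639.5 115.2 102.8] jaw 3.0 tilt z [-0.003  0.002 -1.   ] q6 0.11 gap 29.4 F [ 0.1  0.6 -0.3] t 21.7
tiltfix rx,ry [-0.002 -0.003]
MOVE mm [-209.5  241.8   -2.8] rz 1.484 alt -1.66
```

Emit:
move_arm:
  rows:
    - {"x":-22,"y":32,"z":2,"rx":0,"ry":0,"rz":0,"fingers":1}
    - {"x":-23,"y":33,"z":2,"rx":0,"ry":0,"rz":-0.02,"fingers":1}
    - {"x":-23,"y":33,"z":0,"rx":0,"ry":0,"rz":-0.02,"fingers":1}
    - {"x":-23,"y":33,"z":0,"rx":0,"ry":0,"rz":-0.02,"fingers":1}
    - {"x":-23,"y":33,"z":0,"rx":0,"ry":0,"rz":-0.01,"fingers":1}
    - {"x":-23,"y":33,"z":0,"rx":0,"ry":0,"rz":0,"fingers":1}
    - {"x":-23,"y":33,"z":0,"rx":0,"ry":0,"rz":0,"fingers":1}
    - {"x":-18,"y":28,"z":0,"rx":0,"ry":0,"rz":0,"fingers":1}
    - {"x":0,"y":0,"z":0,"rx":0,"ry":0,"rz":0,"fingers":1}
    - {"x":0,"y":0,"z":0,"rx":0,"ry":0,"rz":0,"fingers":1}

```text
time_s: 22.7
ee_pos: [0.4536, 0.3795, 0.1084]
eef_rot: [2.248, 2.195, 0.004]
contact_force: [0.5, 0.7, -1.1]
finger_gap: 0.0296
```

Run:
```python
from h import *
go(455,382,45,-1)
snap('wrist','w17')
```

```text
now [453.6 379.5 108.4] jaw -1.4 tilt z [ 0.002  0.002 -1.   ] q6 0.7 gap 29.6 F [ 0.5  0.7 -1.1] t 22.7
tiltfix rx,ry [-0.002  0.002]
MOVE mm [  1.4   2.5 -63.4] rz 0.006 alt -3.14
```

View pics/w17.png

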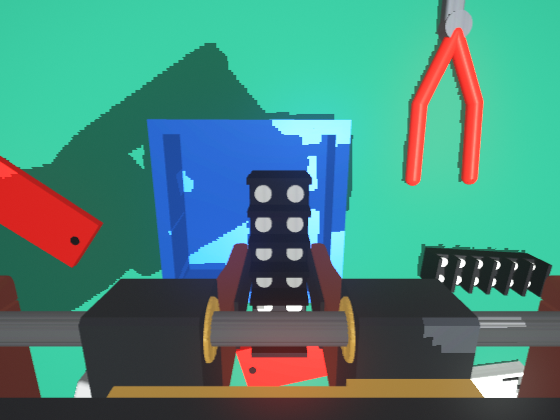

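Run:
```python
from h import *
C=ld('w17'); b=p2w([(148,121),(352,121),(169,278)],.045,C)*1000; print(b)
print(p2w([(164,133),(336,133)],.045,C)*1000)
```

```text
[[364.49991813 455.63491944  45.        ]
 [506.07776776 452.19952443  45.        ]
 [365.74216444 336.42934463  45.        ]]
[[374.6535522  447.30106714  45.        ]
 [495.1307644  444.36763517  45.        ]]
```

Emit:
move_arm:
  rows:
    - {"x":3,"y":3,"z":-25,"rx":0,"ry":0,"rz":0,"fingers":1}
    - {"x":0,"y":0,"z":-25,"rx":0,"ry":0,"rz":0,"fingers":1}
    - {"x":0,"y":0,"z":-18,"rx":0,"ry":0,"rz":0,"fingers":1}
    - {"x":0,"y":0,"z":0,"rx":0,"ry":0,"rz":0,"fingers":1}
    - {"x":0,"y":0,"z":0,"rx":0,"ry":0,"rz":0,"fingers":0.55}
    - {"x":0,"y":0,"z":0,"rx":0,"ry":0,"rz":0,"fingers":0.55}
    - {"x":0,"y":0,"z":0,"rx":0,"ry":0,"rz":0,"fingers":0.55}
    - {"x":0,"y":0,"z":20,"rx":0,"ry":0,"rz":0,"fingers":0.55}
    - {"x":0,"y":0,"z":40,"rx":0,"ry":0,"rz":0,"fingers":0.4}
    - {"x":0,"y":0,"z":30,"rx":0,"ry":0,"rz":0,"fingers":0.4}
    - {"x":0,"y":0,"z":0,"rx":0,"ry":0,"rz":0,"fingers":0.4}

```text
time_s: 23.85
ee_pos: [0.4643, 0.3775, 0.1373]
eef_rot: [2.257, 2.182, 0.017]
contact_force: [0.0, 0.1, 0.3]
finger_gap: 0.052
```

Run:
```python
from h import *
go(630,318,130,86)
snap('wrist','w18')
```

```text
now [464.3 377.5 137.3] jaw -1.9 tilt z [ 0.009  0.006 -1.   ] q6 0.7 gap 52.0 F [0.  0.1 0.3] t 23.9
tiltfix rx,ry [-0.006  0.009]
MOVE mm [165.7 -59.5  -7.3] rz 1.535 alt -1.61
```

View pics/w18.png

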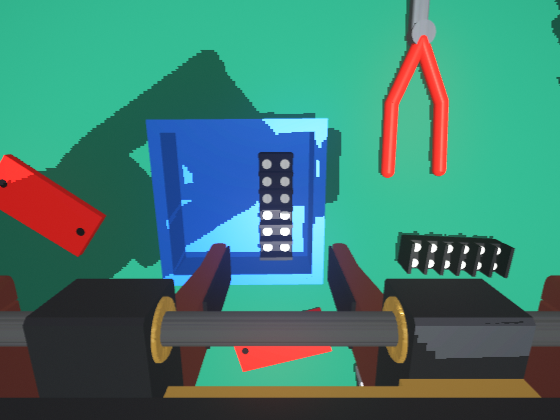

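Emit:
move_arm:
  rows:
    - {"x":15,"y":-5,"z":0,"rx":-0.006,"ry":0.009,"rz":0.139,"fingers":0.4}
    - {"x":15,"y":-5,"z":0,"rx":0,"ry":0,"rz":0.139,"fingers":0.4}
    - {"x":15,"y":-5,"z":0,"rx":0,"ry":0,"rz":0.139,"fingers":0.4}
    - {"x":15,"y":-5,"z":0,"rx":0,"ry":0,"rz":0.139,"fingers":0.4}
    - {"x":15,"y":-5,"z":0,"rx":0,"ry":0,"rz":0.139,"fingers":0.4}
    - {"x":15,"y":-5,"z":0,"rx":0,"ry":0,"rz":0.139,"fingers":0.4}
    - {"x":15,"y":-5,"z":0,"rx":0,"ry":0,"rz":0.139,"fingers":0.4}
    - {"x":15,"y":-5,"z":0,"rx":0,"ry":0,"rz":0.139,"fingers":0.4}
    - {"x":15,"y":-5,"z":0,"rx":0,"ry":0,"rz":0.139,"fingers":0.4}
    - {"x":15,"y":-5,"z":0,"rx":0,"ry":0,"rz":0.139,"fingers":0.4}
    - {"x":12,"y":-5,"z":0,"rx":0,"ry":0,"rz":0.12,"fingers":0.4}
    - {"x":0,"y":0,"z":0,"rx":0,"ry":0,"rz":0,"fingers":0.4}
    - {"x":0,"y":0,"z":0,"rx":0,"ry":0,"rz":0,"fingers":0.4}

```text
time_s: 25.2
ee_pos: [0.6238, 0.3153, 0.1215]
eef_rot: [-0.054, -3.132, 0.024]
contact_force: [-0.5, 0.2, 0.6]
finger_gap: 0.0526
```

Run:
```python
from h import *
go(630,318,70,86)
snap('wrist','w19')
```

```text
now [623.8 315.3 121.5] jaw 88.0 tilt z [-0.009 -0.015 -1.   ] q6 -1.07 gap 52.6 F [-0.5  0.2  0.6] t 25.2
tiltfix rx,ry [ 0.015 -0.009]
MOVE mm [  6.2   2.7 -51.5] rz -0.035 alt 3.11
```

View pics/w19.png

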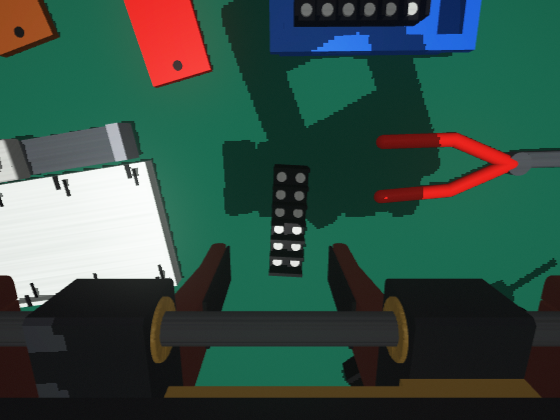

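Run:
```python
from h import *
C=ld('w19'); r=rect([(274,165),(309,166),(302,275),(270,274)],.028,C); print(r)
go(r[0][0],r[0][1],70,r[3]+90)
```

```text
(array([631.2, 321.4]), 96.7, 28.4, -4.3)
now [623.6 315.3 121.5] jaw 88.1 tilt z [-0.009 -0.015 -1.   ] q6 -1.08 gap 52.5 F [-0.8  0.7  0.3] t 25.2
tiltfix rx,ry [ 0.015 -0.009]
MOVE mm [  7.6   6.1 -51.5] rz -0.041 alt 3.1
```

Emit:
move_arm:
  rows:
    - {"x":7,"y":5,"z":-20,"rx":0.014,"ry":-0.009,"rz":-0.035,"fingers":0.4}
    - {"x":0,"y":0,"z":-25,"rx":0,"ry":0,"rz":0,"fingers":0.4}
    - {"x":0,"y":0,"z":-15,"rx":0,"ry":0,"rz":0,"fingers":0.4}
    - {"x":0,"y":0,"z":0,"rx":0,"ry":0,"rz":0,"fingers":0.4}
    - {"x":0,"y":0,"z":0,"rx":0,"ry":0,"rz":0,"fingers":0.4}

```text
time_s: 25.75
ee_pos: [0.6279, 0.3222, 0.06]
eef_rot: [-0.121, -3.139, 0.001]
contact_force: [-0.0, 0.4, 0.8]
finger_gap: 0.0528
```

Run:
```python
from h import *
go(631,320.5,5,85.7)
```

```text
now [627.9 322.2  60. ] jaw 85.6 tilt z [-0.001 -0.001 -1.   ] q6 -1.04 gap 52.8 F [-0.   0.4  0.8] t 25.8
tiltfix rx,ry [ 0.001 -0.001]
MOVE mm [  3.1  -1.7 -55. ] rz 0.002 alt -3.14
```

Emit:
move_arm:
  rows:
    - {"x":3,"y":-1,"z":-18,"rx":0,"ry":0,"rz":0,"fingers":0.4}
    - {"x":0,"y":0,"z":-17,"rx":0,"ry":0,"rz":0,"fingers":0.4}
    - {"x":0,"y":0,"z":-13,"rx":0,"ry":0,"rz":0,"fingers":0.4}
    - {"x":0,"y":0,"z":0,"rx":0,"ry":0,"rz":0,"fingers":0.4}

```text
time_s: 26.15
ee_pos: [0.6319, 0.3217, 0.0102]
eef_rot: [0.122, 3.137, 0.001]
contact_force: [-0.5, 0.3, -0.1]
finger_gap: 0.0528
```

Run:
```python
from h import *
go(631,320.5,6,85.7)
```

```text
now [631.9 321.7  10.2] jaw 85.5 tilt z [ 0.002  0.001 -1.   ] q6 -1.04 gap 52.8 F [-0.5  0.3 -0.1] t 26.1
tiltfix rx,ry [-0.001  0.002]
MOVE mm [-0.9 -1.2 -4.2] rz 0.003 alt -3.14
```

Emit:
move_arm:
  rows:
    - {"x":0,"y":-1,"z":-4,"rx":0,"ry":0,"rz":0,"fingers":1}
    - {"x":0,"y":0,"z":0,"rx":0,"ry":0,"rz":0,"fingers":1}
    - {"x":0,"y":0,"z":0,"rx":0,"ry":0,"rz":0,"fingers":1}
    - {"x":0,"y":0,"z":0,"rx":0,"ry":0,"rz":0,"fingers":1}
    - {"x":0,"y":0,"z":0,"rx":0,"ry":0,"rz":0,"fingers":1}
    - {"x":0,"y":0,"z":0,"rx":0,"ry":0,"rz":0,"fingers":1}
    - {"x":0,"y":0,"z":10,"rx":0,"ry":0,"rz":0,"fingers":1}
    - {"x":0,"y":0,"z":40,"rx":0,"ry":0,"rz":0,"fingers":1}
    - {"x":0,"y":0,"z":40,"rx":0,"ry":0,"rz":0,"fingers":1}
    - {"x":0,"y":0,"z":0,"rx":0,"ry":0,"rz":0,"fingers":1}

```text
time_s: 27.15
ee_pos: [0.6313, 0.3202, 0.0997]
eef_rot: [0.122, 3.139, -0.0]
contact_force: [0.8, 0.3, -1.3]
finger_gap: 0.0299
```

Run:
```python
from h import *
go(410,383,95,-1)
```

```text
now [631.3 320.2  99.7] jaw 85.5 tilt z [ 0. -0. -1.] q6 -1.04 gap 29.9 F [ 0.8  0.3 -1.3] t 27.1
tiltfix rx,ry [0. 0.]
MOVE mm [-221.3   62.8   -4.7] rz -1.51 alt 1.63
```

Emit:
move_arm:
  rows:
    - {"x":-20,"y":6,"z":5,"rx":0,"ry":0,"rz":-0.138,"fingers":1}
    - {"x":-20,"y":6,"z":0,"rx":0,"ry":0,"rz":-0.138,"fingers":1}
    - {"x":-20,"y":6,"z":0,"rx":0,"ry":0,"rz":-0.138,"fingers":1}
    - {"x":-20,"y":6,"z":0,"rx":0,"ry":0,"rz":-0.138,"fingers":1}
    - {"x":-20,"y":6,"z":0,"rx":0,"ry":0,"rz":-0.138,"fingers":1}
    - {"x":-20,"y":6,"z":0,"rx":0,"ry":0,"rz":-0.138,"fingers":1}
    - {"x":-20,"y":6,"z":0,"rx":0,"ry":0,"rz":-0.138,"fingers":1}
    - {"x":-20,"y":6,"z":0,"rx":0,"ry":0,"rz":-0.138,"fingers":1}
    - {"x":-20,"y":6,"z":0,"rx":0,"ry":0,"rz":-0.138,"fingers":1}
    - {"x":-20,"y":5,"z":0,"rx":0,"ry":0,"rz":-0.138,"fingers":1}
    - {"x":-16,"y":3,"z":0,"rx":0,"ry":0,"rz":-0.11,"fingers":1}
    - {"x":0,"y":0,"z":0,"rx":0,"ry":0,"rz":0,"fingers":1}
    - {"x":0,"y":0,"z":0,"rx":0,"ry":0,"rz":0,"fingers":1}

```text
time_s: 28.45
ee_pos: [0.4069, 0.3824, 0.1081]
eef_rot: [2.279, 2.154, -0.004]
contact_force: [1.3, 1.0, -1.0]
finger_gap: 0.0297
```

Run:
```python
from h import *
go(410,383,40,-1)
snap('wrist','w20')
```

```text
now [406.9 382.4 108.1] jaw -3.2 tilt z [ 0.002 -0.006 -1.   ] q6 0.8 gap 29.7 F [ 1.3  1.  -1. ] t 28.4
tiltfix rx,ry [0.006 0.002]
MOVE mm [  3.1   0.6 -68.1] rz 0.039 alt -3.1
```

View pics/w20.png

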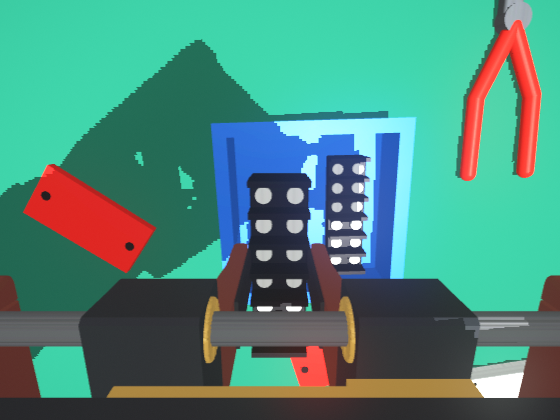

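Emit:
move_arm:
  rows:
    - {"x":2,"y":0,"z":-25,"rx":0.006,"ry":0,"rz":0.03,"fingers":1}
    - {"x":0,"y":0,"z":-25,"rx":0,"ry":0,"rz":0,"fingers":1}
    - {"x":0,"y":0,"z":-13,"rx":0,"ry":0,"rz":0,"fingers":1}
    - {"x":0,"y":0,"z":0,"rx":0,"ry":0,"rz":0,"fingers":1}
    - {"x":0,"y":0,"z":0,"rx":0,"ry":0,"rz":0,"fingers":0.55}
    - {"x":0,"y":0,"z":0,"rx":0,"ry":0,"rz":0,"fingers":0.55}
    - {"x":0,"y":0,"z":0,"rx":0,"ry":0,"rz":0,"fingers":0.55}
    - {"x":0,"y":0,"z":20,"rx":0,"ry":0,"rz":0,"fingers":0.55}
    - {"x":0,"y":0,"z":40,"rx":0,"ry":0,"rz":0,"fingers":0.4}
    - {"x":0,"y":0,"z":30,"rx":0,"ry":0,"rz":0,"fingers":0.4}
    - {"x":0,"y":0,"z":0,"rx":0,"ry":0,"rz":0,"fingers":0.4}

```text
time_s: 29.6
ee_pos: [0.4162, 0.3842, 0.1417]
eef_rot: [2.241, 2.198, 0.02]
contact_force: [-0.1, 0.5, -0.2]
finger_gap: 0.0526
```

Run:
```python
from h import *
snap('wrist','w21')
t=np.array([654.6,47.9]);th=np.radians(97); c,s=np.cos(th),np.sin(th)
k=t+33*np.array([c,s])+78*np.array([-s,c]); print('knob',k)
go(k[0],k[1],110,97)
```

```text
knob [573.15971184  71.14821422]
now [415.5 383.6 140.1] jaw -1.1 tilt z [ 0.009  0.006 -1.   ] q6 0.75 gap 52.9 F [ 0.5  0.3 -0.5] t 29.6
tiltfix rx,ry [-0.006  0.009]
MOVE mm [ 157.6 -312.4  -30.1] rz -1.43 alt 1.71
```

View pics/w21.png

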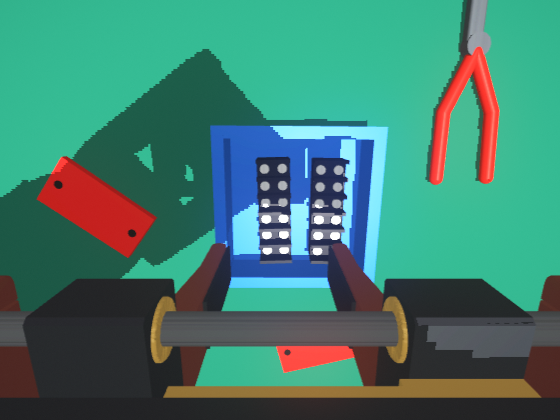

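Emit:
move_arm:
  rows:
    - {"x":14,"y":-28,"z":0,"rx":-0.006,"ry":0.009,"rz":-0.13,"fingers":0.3}
    - {"x":14,"y":-28,"z":0,"rx":0,"ry":0,"rz":-0.13,"fingers":0.3}
    - {"x":14,"y":-28,"z":0,"rx":0,"ry":0,"rz":-0.13,"fingers":0.3}
    - {"x":14,"y":-28,"z":0,"rx":0,"ry":0,"rz":-0.13,"fingers":0.3}
    - {"x":14,"y":-28,"z":0,"rx":0,"ry":0,"rz":-0.13,"fingers":0.3}
    - {"x":14,"y":-28,"z":0,"rx":0,"ry":0,"rz":-0.13,"fingers":0.3}
    - {"x":14,"y":-28,"z":0,"rx":0,"ry":0,"rz":-0.13,"fingers":0.3}
    - {"x":14,"y":-28,"z":0,"rx":0,"ry":0,"rz":-0.13,"fingers":0.3}
    - {"x":14,"y":-28,"z":0,"rx":0,"ry":0,"rz":-0.13,"fingers":0.3}
    - {"x":14,"y":-28,"z":0,"rx":0,"ry":0,"rz":-0.13,"fingers":0.3}
    - {"x":14,"y":-25,"z":0,"rx":0,"ry":0,"rz":-0.12,"fingers":0.3}
    - {"x":0,"y":0,"z":0,"rx":0,"ry":0,"rz":0,"fingers":0.3}
    - {"x":0,"y":0,"z":0,"rx":0,"ry":0,"rz":0,"fingers":0.3}

```text
time_s: 30.95
ee_pos: [0.5665, 0.0651, 0.1286]
eef_rot: [-3.138, -0.123, 0.021]
contact_force: [0.2, 0.3, -0.1]
finger_gap: 0.0615
```

Run:
```python
from h import *
snap('wrist','w22')
go(573.2,71.1,110,97)
```

```text
now [566.4  65.3 128.6] jaw -85.5 tilt z [-0.014  0.    -1.   ] q6 1.58 gap 61.3 F [0.4 0.5 0. ] t 31.0
tiltfix rx,ry [-0.    -0.014]
MOVE mm [  6.8   5.8 -18.6] rz 0.043 alt -3.1
```

View pics/w22.png

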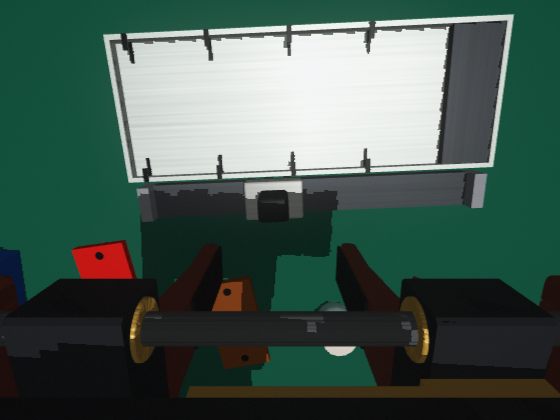

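Run:
```python
from h import *
from scipy.optimize import least_squares
C=ld('w22'); im=cv2.imread('pics/w22_raw.png'); cv2.imwrite('pics/w22c.png',cv2.resize(im[170:235,225:325],None,fx=6,fy=6))
w=p2w([(105,36),(512,15),(494,166),(129,182)],.015,C)
m=np.array([[.16,-.059],[-.16,-.059],[-.16,.059],[.16,.059]])
def T(p,m): c,s=np.cos(p[2]),np.sin(p[2]); return m@np.array([[c,s],[-s,c]])+p[:2]
f=least_squares(lambda p:(T(p,m)-w[:,:2]).ravel(),[.65,.05,1.69]); print('tray',f.x,np.degrees(f.x[2]),np.abs(f.fun).max())
P=np.array([[x,y] for x in(.021,.045) for y in(.068,.088)]); 
for z in(.06,.028): print(w2p(np.c_[T([.6546,.0479,np.radians(97)],P),np.full(4,z)],C))
```

```text
tray [0.65459208 0.04721758 1.69412468] 97.06619419356322 0.0016270993041724024
[[286.470329   197.59984406]
 [287.45412831 222.90290395]
 [254.66591871 198.95753793]
 [256.34338064 224.19614488]]
[[285.70655823 189.01093854]
 [286.59757322 211.71216885]
 [257.44857814 190.22800521]
 [258.88851857 212.8777507 ]]
```

View pics/w22c.png

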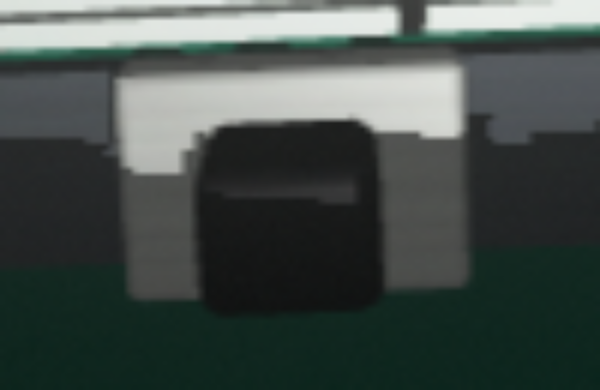

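Emit:
move_arm:
  rows:
    - {"x":6,"y":3,"z":-25,"rx":0,"ry":-0.013,"rz":0.04,"fingers":0.3}
    - {"x":0,"y":0,"z":-20,"rx":0,"ry":0,"rz":0,"fingers":0.3}
    - {"x":0,"y":0,"z":0,"rx":0,"ry":0,"rz":0,"fingers":0.3}
    - {"x":0,"y":0,"z":0,"rx":0,"ry":0,"rz":0,"fingers":0.3}

```text
time_s: 31.4
ee_pos: [0.5706, 0.0724, 0.0823]
eef_rot: [-3.134, -0.204, 0.001]
contact_force: [-0.2, 0.7, 0.3]
finger_gap: 0.0616
```

Run:
```python
from h import *
go(573.4,68.7,37,97)
```

```text
now [570.6  72.4  82.3] jaw -82.5 tilt z [-0.001  0.    -1.   ] q6 1.55 gap 61.6 F [-0.2  0.7  0.3] t 31.4
tiltfix rx,ry [-0.    -0.001]
MOVE mm [  2.8  -3.7 -45.3] rz -0.008 alt 3.13
```

Emit:
move_arm:
  rows:
    - {"x":2.5,"y":-3,"z":-15,"rx":0,"ry":0,"rz":-0.008,"fingers":0.3}
    - {"x":0,"y":0,"z":-15,"rx":0,"ry":0,"rz":0,"fingers":0.3}
    - {"x":0,"y":0,"z":-11,"rx":0,"ry":0,"rz":0,"fingers":0.3}
    - {"x":0,"y":0,"z":0,"rx":0,"ry":0,"rz":0,"fingers":0.3}

```text
time_s: 31.8
ee_pos: [0.5738, 0.0704, 0.0398]
eef_rot: [-3.135, -0.194, -0.003]
contact_force: [-0.4, 0.1, -0.2]
finger_gap: 0.0615
```

Run:
```python
from h import *
go(573.4,68.7,37,97)
```

```text
now [573.8  70.4  39.8] jaw -82.9 tilt z [ 0.002  0.001 -1.   ] q6 1.55 gap 61.5 F [-0.4  0.1 -0.2] t 31.8
tiltfix rx,ry [-0.001  0.002]
MOVE mm [-0.4 -1.7 -2.8] rz -0.002 alt 3.14
```

Emit:
move_arm:
  rows:
    - {"x":0,"y":-1,"z":0,"rx":0,"ry":0,"rz":0,"fingers":1}
    - {"x":0,"y":0,"z":0,"rx":0,"ry":0,"rz":0,"fingers":1}
    - {"x":0,"y":0,"z":0,"rx":0,"ry":0,"rz":0,"fingers":1}
    - {"x":0,"y":0,"z":0,"rx":0,"ry":0,"rz":0,"fingers":1}
    - {"x":0,"y":0,"z":0,"rx":0,"ry":0,"rz":0,"fingers":1}
    - {"x":0,"y":0,"z":0,"rx":0,"ry":0,"rz":0,"fingers":1}
    - {"x":0,"y":0,"z":0,"rx":0,"ry":0,"rz":0,"fingers":1}

```text
time_s: 32.5
ee_pos: [0.5743, 0.0692, 0.0404]
eef_rot: [-3.135, -0.194, -0.004]
contact_force: [0.3, 0.1, -3.0]
finger_gap: 0.0236
```

Run:
```python
from h import *
t=np.array([654.6,47.4]);u=np.array([-.1224,.9925]);v=np.array([-.9925,-.1224])
k=t-110*u+78*v
go(*k,37,97)
```

```text
now [574.3  69.2  40.4] jaw -82.9 tilt z [ 0.003  0.001 -1.   ] q6 1.55 gap 23.6 F [ 0.3  0.1 -3. ] t 32.5
tiltfix rx,ry [-0.001  0.003]
MOVE mm [  16.3 -140.5   -3.4] rz -0.001 alt 3.14
```

Emit:
move_arm:
  rows:
    - {"x":2.4,"y":-20,"z":0,"rx":0,"ry":0,"rz":0,"fingers":1}
    - {"x":2.4,"y":-20,"z":0,"rx":0,"ry":0,"rz":0,"fingers":1}
    - {"x":2.4,"y":-20,"z":0,"rx":0,"ry":0,"rz":0,"fingers":1}
    - {"x":2.4,"y":-20,"z":0,"rx":0,"ry":0,"rz":0,"fingers":1}
    - {"x":2.4,"y":-20,"z":0,"rx":0,"ry":0,"rz":0,"fingers":1}
    - {"x":2.4,"y":-15,"z":0,"rx":0,"ry":0,"rz":0,"fingers":1}
    - {"x":0,"y":0,"z":0,"rx":0,"ry":0,"rz":0,"fingers":1}

```text
time_s: 33.2
ee_pos: [0.5886, -0.0472, 0.0404]
eef_rot: [-3.132, -0.194, -0.004]
contact_force: [0.3, -1.1, -1.9]
finger_gap: 0.0237
```

Run:
```python
from h import *
t=np.array([654.6,47.4]);u=np.array([-.1224,.9925]);v=np.array([-.9925,-.1224])
k=t-110*u+78*v
go(*k,40,97)
snap('wrist','w23')
```

```text
now [588.6 -47.2  40.4] jaw -82.9 tilt z [ 0.002  0.004 -1.   ] q6 1.34 gap 23.7 F [ 0.3 -1.1 -1.9] t 33.2
tiltfix rx,ry [-0.004  0.002]
MOVE mm [  2.  -24.2  -0.4] rz -0.002 alt 3.14
```

View pics/w23.png

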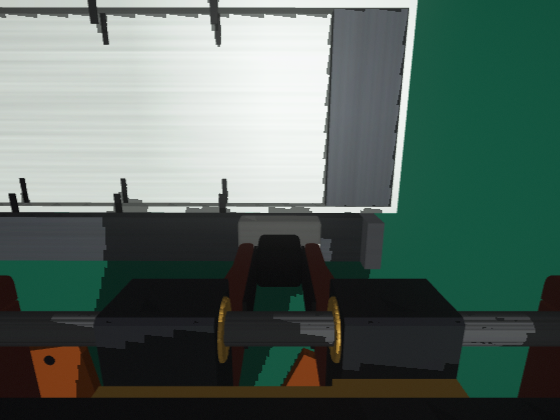

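Emit:
move_arm:
  rows:
    - {"x":1.2,"y":-12,"z":0,"rx":0,"ry":0,"rz":0,"fingers":1}
    - {"x":0.6,"y":-6,"z":0,"rx":0,"ry":0,"rz":0,"fingers":1}
    - {"x":0.5,"y":-4,"z":0,"rx":0,"ry":0,"rz":0,"fingers":1}
    - {"x":0.4,"y":-3,"z":0,"rx":0,"ry":0,"rz":0,"fingers":1}
    - {"x":0.4,"y":-3,"z":0,"rx":0,"ry":0,"rz":0,"fingers":1}

```text
time_s: 33.75
ee_pos: [0.5914, -0.0708, 0.0403]
eef_rot: [-3.126, -0.193, -0.002]
contact_force: [0.6, 29.3, 3.2]
finger_gap: 0.0238
```

Run:
```python
from h import *
t=np.array([654.6,47.4]);u=np.array([-.1224,.9925]);v=np.array([-.9925,-.1224])
k=t-110*u+78*v
go(*k,40,97)
snap('wrist','w24')
```

```text
now [591.4 -70.8  40.3] jaw -82.9 tilt z [ 0.001  0.01  -1.   ] q6 1.29 gap 23.8 F [ 0.6 29.3  3.2] t 33.8
tiltfix rx,ry [-0.01   0.001]
MOVE mm [-0.8 -0.5 -0.3] rz -0.001 alt 3.14
```

View pics/w24.png

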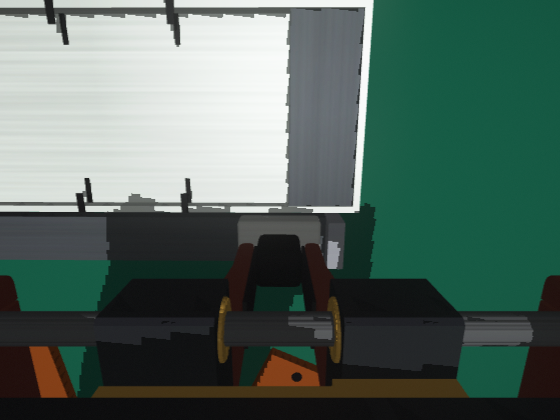

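Emit:
move_arm:
  rows:
    - {"x":0,"y":0,"z":0,"rx":0,"ry":0,"rz":0,"fingers":1}
    - {"x":0,"y":0,"z":0,"rx":0,"ry":0,"rz":0,"fingers":1}
    - {"x":-2.4,"y":20,"z":0,"rx":0,"ry":0,"rz":0,"fingers":1}
    - {"x":-2.4,"y":20,"z":0,"rx":0,"ry":0,"rz":0,"fingers":1}
    - {"x":-2.4,"y":20,"z":0,"rx":0,"ry":0,"rz":0,"fingers":1}
    - {"x":-2.4,"y":20,"z":0,"rx":0,"ry":0,"rz":0,"fingers":1}
    - {"x":-2.4,"y":20,"z":0,"rx":0,"ry":0,"rz":0,"fingers":1}
    - {"x":-2.4,"y":20,"z":0,"rx":0,"ry":0,"rz":0,"fingers":1}
    - {"x":-2.4,"y":20,"z":0,"rx":0,"ry":0,"rz":0,"fingers":1}
    - {"x":-2.4,"y":20,"z":0,"rx":0,"ry":0,"rz":0,"fingers":1}
    - {"x":-2.4,"y":20,"z":0,"rx":0,"ry":0,"rz":0,"fingers":1}
    - {"x":0,"y":0,"z":0,"rx":0,"ry":0,"rz":0,"fingers":1}

```text
time_s: 35.0
ee_pos: [0.5695, 0.1089, 0.0403]
eef_rot: [-3.134, -0.197, -0.003]
contact_force: [-0.6, 1.3, -0.8]
finger_gap: 0.0239
```

Run:
```python
from h import *
t=np.array([654.6,47.4]);u=np.array([-.1224,.9925]);v=np.array([-.9925,-.1224])
k=t+110*u+78*v
go(*k,40,97)
```

```text
now [569.5 108.9  40.3] jaw -82.8 tilt z [ 0.002  0.002 -1.   ] q6 1.61 gap 23.9 F [-0.6  1.3 -0.8] t 35.0
tiltfix rx,ry [-0.002  0.002]
MOVE mm [-5.8 38.1 -0.3] rz -0.003 alt 3.14
```

Emit:
move_arm:
  rows:
    - {"x":-3,"y":15,"z":0,"rx":0,"ry":0,"rz":0,"fingers":1}
    - {"x":-2,"y":10,"z":0,"rx":0,"ry":0,"rz":0,"fingers":1}
    - {"x":-0.8,"y":6,"z":0,"rx":0,"ry":0,"rz":0,"fingers":1}
    - {"x":-0.5,"y":4,"z":0,"rx":0,"ry":0,"rz":0,"fingers":1}
    - {"x":-0.4,"y":3,"z":0,"rx":0,"ry":0,"rz":0,"fingers":1}
    - {"x":-0.4,"y":3,"z":0,"rx":0,"ry":0,"rz":0,"fingers":1}
    - {"x":0,"y":0,"z":0,"rx":0,"ry":0,"rz":0,"fingers":1}

```text
time_s: 35.7
ee_pos: [0.5647, 0.1479, 0.0403]
eef_rot: [3.133, 0.196, 0.009]
contact_force: [1.1, 1.3, -3.1]
finger_gap: 0.024
```

Run:
```python
from h import *
t=np.array([654.6,47.4]);u=np.array([-.1224,.9925]);v=np.array([-.9925,-.1224])
k=t+110*u+78*v
go(*k,40,97)
```

```text
now [564.7 147.9  40.3] jaw -82.8 tilt z [ 0.006 -0.002 -1.   ] q6 1.69 gap 24.0 F [ 1.1  1.3 -3.1] t 35.7
tiltfix rx,ry [0.002 0.006]
MOVE mm [-1.  -0.8 -0.3] rz -0.003 alt 3.14
```

Force hasn't risen yet, so I'll push on gently until the stop pushes back.

Emit:
move_arm:
  rows:
    - {"x":-0.4,"y":3,"z":0,"rx":0,"ry":0,"rz":0,"fingers":1}
    - {"x":-0.4,"y":3,"z":0,"rx":0,"ry":0,"rz":0,"fingers":1}

```text
time_s: 35.9
ee_pos: [0.5646, 0.1481, 0.0403]
eef_rot: [3.125, 0.2, 0.009]
contact_force: [6.1, -21.9, -1.9]
finger_gap: 0.0237
```

Run:
```python
from h import *
go(563.7,147,40,97)
snap('wrist','w25')
```

```text
now [564.6 148.1  40.3] jaw -82.7 tilt z [ 0.006 -0.01  -1.   ] q6 1.7 gap 23.7 F [  6.1 -21.9  -1.9] t 35.9
tiltfix rx,ry [0.01  0.006]
MOVE mm [-0.9 -1.1 -0.3] rz -0.006 alt 3.14
```

View pics/w25.png

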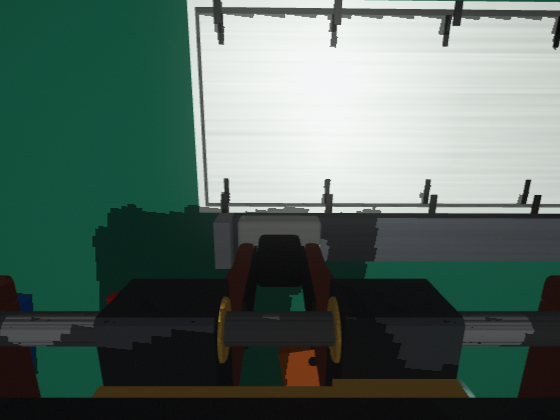

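Emit:
move_arm:
  rows:
    - {"x":0,"y":0,"z":0,"rx":0,"ry":0,"rz":0,"fingers":1}
    - {"x":0,"y":0,"z":0,"rx":0,"ry":0,"rz":0,"fingers":0.5}
    - {"x":0,"y":0,"z":0,"rx":0,"ry":0,"rz":0,"fingers":0.4}
    - {"x":0,"y":0,"z":0,"rx":0,"ry":0,"rz":0,"fingers":0.4}
    - {"x":0,"y":0,"z":20,"rx":0,"ry":0,"rz":0,"fingers":0.3}
    - {"x":0,"y":0,"z":40,"rx":0,"ry":0,"rz":0,"fingers":0.2}
    - {"x":0,"y":0,"z":20,"rx":0,"ry":0,"rz":0,"fingers":0.1}
    - {"x":-32,"y":-12,"z":0,"rx":0,"ry":0,"rz":0.04,"fingers":0.1}
    - {"x":-32,"y":-12,"z":0,"rx":0,"ry":0,"rz":0.04,"fingers":0.1}
    - {"x":-32,"y":-12,"z":0,"rx":0,"ry":0,"rz":0.04,"fingers":0.1}
    - {"x":-30,"y":-12,"z":0,"rx":0,"ry":0,"rz":0.03,"fingers":0.1}
    - {"x":0,"y":0,"z":0,"rx":0,"ry":0,"rz":0,"fingers":0.1}
    - {"x":0,"y":0,"z":0,"rx":0,"ry":0,"rz":0,"fingers":0.1}

```text
time_s: 37.25
ee_pos: [0.4325, 0.1013, 0.1246]
eef_rot: [3.101, 0.447, 0.009]
contact_force: [0.0, 0.1, 0.7]
finger_gap: 0.0791
```

Run:
```python
from h import *
go(432,99.4,60,106)
snap('wrist','w26');snap('top','t26',(200,90,440,300),3)
```

```text
now [432.5 101.3 124.6] jaw -73.6 tilt z [ 0.007 -0.007 -1.   ] q6 1.5 gap 79.1 F [0.  0.1 0.7] t 37.2
tiltfix rx,ry [0.007 0.007]
MOVE mm [ -0.5  -1.9 -64.6] rz -0.007 alt 3.13
```

View pics/w26.png

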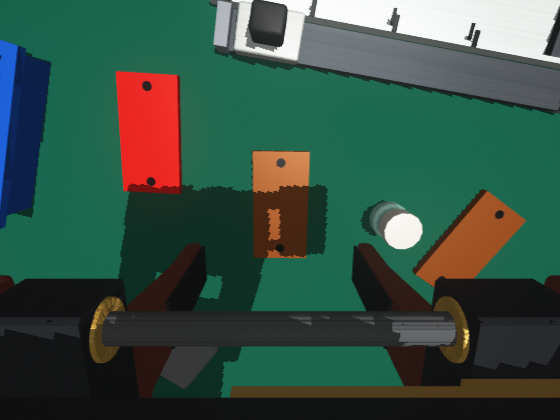

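View pics/t26.png

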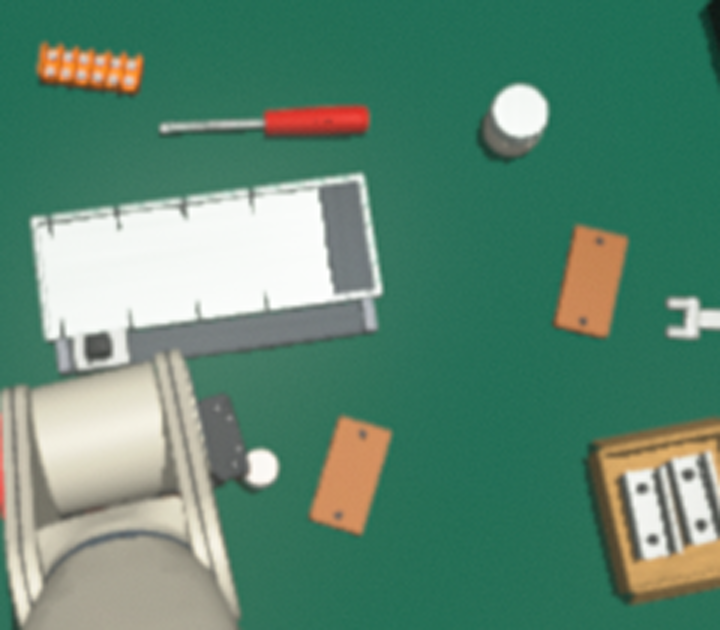

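Run:
```python
from h import *
C=ld('w26'); r=rect([(252,151),(310,151.5),(307,258),(253,257)],.008,C); print(r)
h=p2w([(281,162.5),(279.5,248)],.008,C)*1000; d=h[0]-h[1]; print(h.mean(0),np.degrees(np.arctan2(d[1],d[0])))
Ct=cam('top')
for z in(.03,.04,.05,.06): print(z,p2w([(402,231)],z,C)[0],p2w([(287.3,245.7)],z,Ct)[0])
go(h.mean(0)[0],h.mean(0)[1],60,r[3]+90)
```

```text
(array([433. ,  98.5]), 99.9, 51.4, 15.9)
[433.04838472  98.81353067   8.        ] 15.47441355666599
0.03 [ 0.44688629 -0.00628224  0.03      ] [ 0.44922701 -0.00272403  0.03      ]
0.04 [ 0.44885943 -0.00145823  0.04      ] [ 0.44822757 -0.00260913  0.04      ]
0.05 [0.45083257 0.00336579 0.05      ] [ 0.44722814 -0.00249423  0.05      ]
0.06 [0.45280571 0.0081898  0.06      ] [ 0.4462287  -0.00237932  0.06      ]
now [432.9 101.4 124.4] jaw -73.6 tilt z [ 0.006 -0.007 -1.   ] q6 1.5 gap 79.1 F [-0.5 -0.1 -0.2] t 37.4
tiltfix rx,ry [0.007 0.006]
MOVE mm [  0.2  -2.6 -64.4] rz -0.009 alt 3.13
```

Emit:
move_arm:
  rows:
    - {"x":0,"y":-2,"z":-25,"rx":0.007,"ry":0.006,"rz":-0.008,"fingers":0.28}
    - {"x":0,"y":0,"z":-25,"rx":0,"ry":0,"rz":0,"fingers":0.28}
    - {"x":0,"y":0,"z":-25,"rx":0,"ry":0,"rz":0,"fingers":0.28}
    - {"x":0,"y":0,"z":-15,"rx":0,"ry":0,"rz":0,"fingers":0.28}
    - {"x":0,"y":0,"z":0,"rx":0,"ry":0,"rz":0,"fingers":0.28}
    - {"x":0,"y":0,"z":0,"rx":0,"ry":0,"rz":0,"fingers":0.28}

```text
time_s: 37.95
ee_pos: [0.4425, 0.1025, 0.032]
eef_rot: [-3.111, -0.436, -0.015]
contact_force: [-0.8, 0.2, -1.0]
finger_gap: 0.0634
```

Run:
```python
from h import *
go(433,98.7,0,105.8)
```

```text
now [442.5 102.5  32. ] jaw -74.0 tilt z [ 0.01   0.002 -1.   ] q6 1.49 gap 63.4 F [-0.8  0.2 -1. ] t 38.0
tiltfix rx,ry [-0.002  0.01 ]
MOVE mm [ -9.5  -3.8 -32. ] rz -0.003 alt 3.14
```

Emit:
move_arm:
  rows:
    - {"x":-8,"y":-3,"z":-8,"rx":0,"ry":0.01,"rz":0,"fingers":0.28}
    - {"x":0,"y":0,"z":-6,"rx":0,"ry":0,"rz":0,"fingers":0.28}
    - {"x":0,"y":0,"z":0,"rx":0,"ry":0,"rz":0,"fingers":0.28}

```text
time_s: 38.25
ee_pos: [0.4359, 0.0999, 0.0185]
eef_rot: [-3.109, -0.436, -0.004]
contact_force: [-0.6, 0.4, -0.1]
finger_gap: 0.0633
```

Run:
```python
from h import *
go(433,98.7,0,105.8)
```

```text
now [435.9  99.9  18.5] jaw -74.0 tilt z [ 0.002  0.003 -1.   ] q6 1.49 gap 63.3 F [-0.6  0.4 -0.1] t 38.2
tiltfix rx,ry [-0.003  0.002]
MOVE mm [ -2.9  -1.2 -18.5] rz -0.003 alt 3.14
```

Emit:
move_arm:
  rows:
    - {"x":-2.5,"y":-1,"z":-8,"rx":0,"ry":0,"rz":0,"fingers":0.28}
    - {"x":0,"y":0,"z":-4,"rx":0,"ry":0,"rz":0,"fingers":0.28}
    - {"x":0,"y":0,"z":-3,"rx":0,"ry":0,"rz":0,"fingers":0.28}
    - {"x":0,"y":0,"z":0,"rx":0,"ry":0,"rz":0,"fingers":0.28}

```text
time_s: 38.65
ee_pos: [0.4337, 0.0989, 0.0029]
eef_rot: [-3.109, -0.436, -0.007]
contact_force: [0.4, -1.1, 0.4]
finger_gap: 0.0635
```

Run:
```python
from h import *
go(433,98.7,0,105.8)
snap('scene','s27',(280,200,400,300),5)
```

```text
now [433.7  98.9   2.9] jaw -74.0 tilt z [ 0.004  0.003 -1.   ] q6 1.48 gap 63.5 F [ 0.4 -1.1  0.4] t 38.6
tiltfix rx,ry [-0.003  0.004]
MOVE mm [-0.7 -0.2 -2.9] rz -0.003 alt 3.14
```

View pics/s27.png

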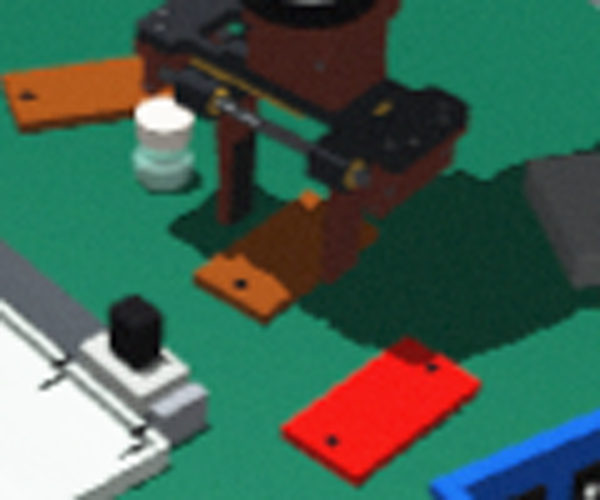

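Emit:
move_arm:
  rows:
    - {"x":0,"y":0,"z":-2,"rx":-0.003,"ry":0.004,"rz":0,"fingers":0.28}
    - {"x":0,"y":0,"z":-2,"rx":0,"ry":0,"rz":0,"fingers":0.28}
    - {"x":0,"y":0,"z":0,"rx":0,"ry":0,"rz":0,"fingers":0.28}

```text
time_s: 39.0
ee_pos: [0.4343, 0.099, -0.001]
eef_rot: [3.111, 0.436, 0.001]
contact_force: [-0.1, -0.9, -0.3]
finger_gap: 0.063
```

Run:
```python
from h import *
go(433,98.7,-3,105.8)
```

```text
now [434.3  99.   -1. ] jaw -74.0 tilt z [ 0. -0. -1.] q6 1.49 gap 63.0 F [-0.1 -0.9 -0.3] t 39.0
tiltfix rx,ry [0. 0.]
MOVE mm [-1.3 -0.3 -2. ] rz -0.003 alt 3.14
```

Emit:
move_arm:
  rows:
    - {"x":-1,"y":0,"z":-2,"rx":0,"ry":0,"rz":0,"fingers":0.28}
    - {"x":0,"y":0,"z":-1,"rx":0,"ry":0,"rz":0,"fingers":0.28}

```text
time_s: 39.2
ee_pos: [0.4334, 0.099, -0.0041]
eef_rot: [3.111, 0.436, 0.001]
contact_force: [-0.1, 0.1, 0.1]
finger_gap: 0.0632
```

Run:
```python
from h import *
go(433,98.7,-3,105.8)
```

```text
now [433.4  99.   -4.1] jaw -74.0 tilt z [ 0.001  0.    -1.   ] q6 1.49 gap 63.2 F [-0.1  0.1  0.1] t 39.2
tiltfix rx,ry [-0.     0.001]
MOVE mm [-0.4 -0.3  1.1] rz -0.003 alt 3.14
```

Emit:
move_arm:
  rows:
    - {"x":0,"y":0,"z":0,"rx":0,"ry":0,"rz":0,"fingers":1}
    - {"x":0,"y":0,"z":0,"rx":0,"ry":0,"rz":0,"fingers":1}
    - {"x":0,"y":0,"z":0,"rx":0,"ry":0,"rz":0,"fingers":1}
    - {"x":0,"y":0,"z":0,"rx":0,"ry":0,"rz":0,"fingers":1}
    - {"x":0,"y":0,"z":0,"rx":0,"ry":0,"rz":0,"fingers":1}
    - {"x":0,"y":0,"z":5,"rx":0,"ry":0,"rz":0,"fingers":1}
    - {"x":0,"y":0,"z":15,"rx":0,"ry":0,"rz":0,"fingers":1}
    - {"x":0,"y":0,"z":35,"rx":0,"ry":0,"rz":0,"fingers":1}
    - {"x":0,"y":0,"z":35,"rx":0,"ry":0,"rz":0,"fingers":1}
    - {"x":0,"y":0,"z":0,"rx":0,"ry":0,"rz":0,"fingers":1}

```text
time_s: 40.2
ee_pos: [0.4319, 0.0987, 0.0888]
eef_rot: [3.111, 0.436, -0.004]
contact_force: [0.5, -0.2, -0.8]
finger_gap: 0.049
```

Run:
```python
from h import *
go(433,98.7,-3,105.8)
snap('wrist','w28')
t=np.array([654.6,47.4]);u=np.array([-.1224,.9925])
for x in(-101,-36,29): print(x,t+x*u)
p=t-101*u; go(*p,100,7)
```

```text
now [431.9  98.7  88.8] jaw -74.0 tilt z [-0.003 -0.001 -1.   ] q6 1.49 gap 49.0 F [ 0.5 -0.2 -0.8] t 40.2
tiltfix rx,ry [ 0.001 -0.003]
MOVE mm [  1.1  -0.  -91.8] rz -0.003 alt 3.14
-101 [666.9624 -52.8425]
-36 [659.0064  11.67  ]
29 [651.0504  76.1825]
now [430.9  98.5  87.4] jaw -74.0 tilt z [-0.005 -0.001 -1.   ] q6 1.49 gap 49.0 F [-0.5  0.2 -1.4] t 40.2
tiltfix rx,ry [ 0.001 -0.005]
MOVE mm [ 236.1 -151.4   12.6] rz 1.415 alt -1.73
```

View pics/w28.png

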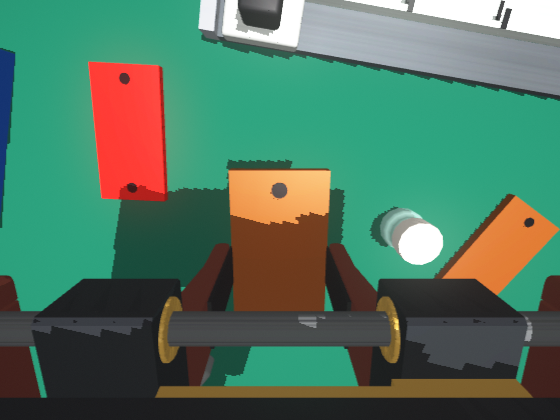

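Emit:
move_arm:
  rows:
    - {"x":10,"y":-6,"z":15,"rx":0,"ry":0,"rz":0.12,"fingers":1}
    - {"x":22,"y":-14,"z":10,"rx":0,"ry":0,"rz":0.13,"fingers":1}
    - {"x":22,"y":-14,"z":0,"rx":0,"ry":0,"rz":0.13,"fingers":1}
    - {"x":22,"y":-14,"z":0,"rx":0,"ry":0,"rz":0.13,"fingers":1}
    - {"x":22,"y":-14,"z":0,"rx":0,"ry":0,"rz":0.13,"fingers":1}
    - {"x":22,"y":-14,"z":0,"rx":0,"ry":0,"rz":0.13,"fingers":1}
    - {"x":22,"y":-14,"z":0,"rx":0,"ry":0,"rz":0.13,"fingers":1}
    - {"x":22,"y":-14,"z":0,"rx":0,"ry":0,"rz":0.13,"fingers":1}
    - {"x":22,"y":-14,"z":0,"rx":0,"ry":0,"rz":0.13,"fingers":1}
    - {"x":22,"y":-14,"z":0,"rx":0,"ry":0,"rz":0.13,"fingers":1}
    - {"x":22,"y":-14,"z":0,"rx":0,"ry":0,"rz":0.12,"fingers":1}
    - {"x":0,"y":0,"z":0,"rx":0,"ry":0,"rz":0,"fingers":1}
    - {"x":0,"y":0,"z":0,"rx":0,"ry":0,"rz":0,"fingers":1}

```text
time_s: 41.55
ee_pos: [0.6573, -0.0544, 0.0952]
eef_rot: [-2.015, -2.406, 0.038]
contact_force: [-0.3, 0.3, -0.5]
finger_gap: 0.0493
```

Run:
```python
from h import *
go(667,-52.8,30,7)
snap('wrist','w29')
```

```text
now [657.3 -54.4  95.2] jaw 10.1 tilt z [-0.018 -0.017 -1.   ] q6 -0.25 gap 49.3 F [-0.3  0.3 -0.5] t 41.5
tiltfix rx,ry [ 0.017 -0.018]
MOVE mm [  9.7   1.6 -65.2] rz -0.054 alt 3.09
```

View pics/w29.png

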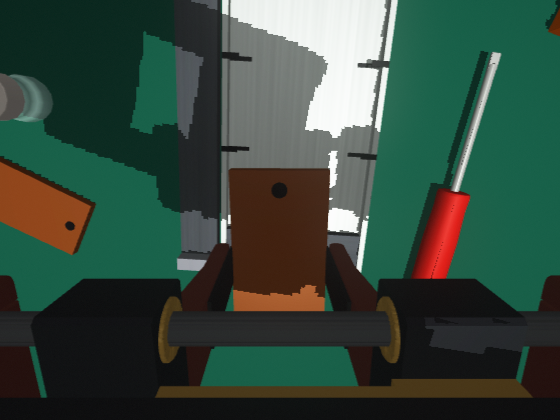

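```bash
cat >> h.py <<'E'
TR=np.array([654.6,47.4]);U=np.array([-.1224,.9925]);V=np.array([-.9925,-.1224])
def goT(tx,ty,z,tilt):
    p,a,M=tool_pose()
    w=TR+tx*U+ty*V
    y=-np.array([V[0],V[1],0]); zz=np.array([0,0,-1.]); Rt=np.c_[y*0,y,zz]; Rt[:,0]=np.cross(y,zz)
    if M[:,1]@y<0: Rt[:,:2]*=-1
    Rt=R.from_rotvec(tilt*np.array([V[0],V[1],0])).as_matrix()@Rt
    rv=R.from_matrix(Rt@M.T).as_rotvec(); q=(p[:2]*1000-TR); s=arm.sense()
    print('tray xy',np.round([q@U,q@V],1),'z',round(p[2]*1000,1),'gap',round(s['finger_gap']*1000,1),'F',np.round(s['contact_force'],1),'t',round(s['time_s'],1))
    print('MOVE',np.round(np.r_[w,z]-p*1000,1),'rot',np.round(rv,3))
E
python3 - <<'E'
from h import *
goT(-101,0,50,0.12)
E
```

```text
tray xy [-101.2    9.9] z 95.3 gap 49.5 F [-0.2  1.4 -0.3] t 41.6
MOVE [  9.8   1.4 -45.3] rot [-0.102 -0.037 -0.053]
```

Emit:
move_arm:
  rows:
    - {"x":5,"y":1,"z":-15,"rx":-0.05,"ry":-0.018,"rz":-0.025,"fingers":1}
    - {"x":4,"y":0,"z":-15,"rx":-0.05,"ry":-0.018,"rz":-0.025,"fingers":1}
    - {"x":0,"y":0,"z":-10,"rx":0,"ry":0,"rz":0,"fingers":1}
    - {"x":0,"y":0,"z":0,"rx":0,"ry":0,"rz":0,"fingers":1}
    - {"x":0,"y":0,"z":0,"rx":0,"ry":0,"rz":0,"fingers":1}

```text
time_s: 42.1
ee_pos: [0.6616, -0.0511, 0.0525]
eef_rot: [2.024, 2.287, -0.123]
contact_force: [-0.0, -0.5, -0.3]
finger_gap: 0.0492
```

Run:
```python
from h import *
goT(-102,0,15,0.12)
snap('wrist','w30')
```

```text
tray xy [-98.6   5.1] z 52.5 gap 49.2 F [-0.  -0.5 -0.3] t 42.1
MOVE [  5.5  -2.7 -37.5] rot [-0.002 -0.004  0.001]
```

View pics/w30.png

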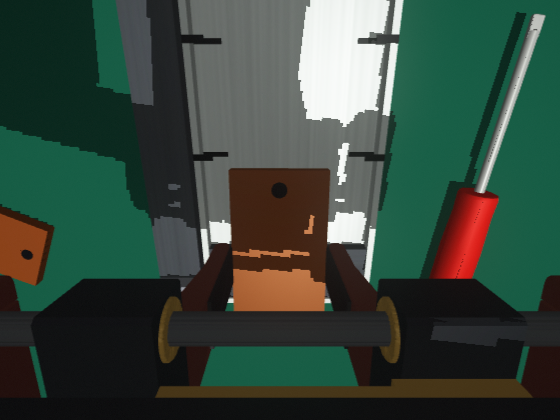

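Emit:
move_arm:
  rows:
    - {"x":5,"y":-2.5,"z":-10,"rx":0,"ry":0,"rz":0,"fingers":1}
    - {"x":0,"y":0,"z":-10,"rx":0,"ry":0,"rz":0,"fingers":1}
    - {"x":0,"y":0,"z":-10,"rx":0,"ry":0,"rz":0,"fingers":1}
    - {"x":0,"y":0,"z":0,"rx":0,"ry":0,"rz":0,"fingers":1}

```text
time_s: 42.55
ee_pos: [0.668, -0.0551, 0.0217]
eef_rot: [2.026, 2.284, -0.12]
contact_force: [-0.5, -0.3, -0.9]
finger_gap: 0.0494
```

Run:
```python
from h import *
goT(-102,0,8,0.12)
```

```text
tray xy [-103.4   -0.7] z 21.7 gap 49.4 F [-0.5 -0.3 -0.9] t 42.5
MOVE [ -0.9   1.3 -13.7] rot [-0.003 -0.002  0.003]
```

Emit:
move_arm:
  rows:
    - {"x":-0.8,"y":1.3,"z":-6,"rx":0,"ry":0,"rz":0,"fingers":1}
    - {"x":0,"y":0,"z":-4,"rx":0,"ry":0,"rz":0,"fingers":1}
    - {"x":0,"y":0,"z":-2,"rx":0,"ry":0,"rz":0,"fingers":1}
    - {"x":0,"y":0,"z":-1,"rx":0,"ry":0,"rz":0,"fingers":1}

```text
time_s: 42.95
ee_pos: [0.6669, -0.0539, 0.0072]
eef_rot: [2.026, 2.284, -0.121]
contact_force: [-0.5, 0.1, 0.3]
finger_gap: 0.0491
```

Run:
```python
from h import *
goT(-102,0,7,0.12)
```

```text
tray xy [-102.     0.2] z 7.2 gap 49.1 F [-0.5  0.1  0.3] t 43.0
MOVE [ 0.2  0.  -0.2] rot [-0.003 -0.002  0.003]
```

Emit:
move_arm:
  rows:
    - {"x":0,"y":0,"z":-0.5,"rx":0,"ry":0,"rz":0,"fingers":0.35}
    - {"x":0,"y":0,"z":0,"rx":0,"ry":0,"rz":0,"fingers":0.33}
    - {"x":0,"y":0,"z":0,"rx":0,"ry":0,"rz":0,"fingers":0.33}
    - {"x":0,"y":0,"z":5,"rx":0,"ry":0,"rz":0,"fingers":0.33}
    - {"x":0,"y":0,"z":15,"rx":0,"ry":0,"rz":0,"fingers":0.33}
    - {"x":0,"y":0,"z":30,"rx":0.05,"ry":0,"rz":0,"fingers":0.33}
    - {"x":0,"y":0,"z":40,"rx":0.07,"ry":0.015,"rz":0,"fingers":0.25}
    - {"x":0,"y":0,"z":20,"rx":0,"ry":0,"rz":0,"fingers":0.25}
    - {"x":0,"y":0,"z":0,"rx":0,"ry":0,"rz":0,"fingers":0.25}

```text
time_s: 43.85
ee_pos: [0.6675, -0.0529, 0.126]
eef_rot: [-2.077, -2.348, -0.011]
contact_force: [-0.2, 0.8, -0.6]
finger_gap: 0.0657
```

Run:
```python
from h import *
snap('wrist','w31')
go(443.5,-84,110,72)
```

```text
now [667.2 -52.9 124.8] jaw 7.0 tilt z [-0.001  0.009 -1.   ] q6 -0.23 gap 66.1 F [ 0.2 -0.   0.5] t 43.9
tiltfix rx,ry [-0.009 -0.001]
MOVE mm [-223.7  -31.1  -14.8] rz 1.134 alt -2.01
```

View pics/w31.png

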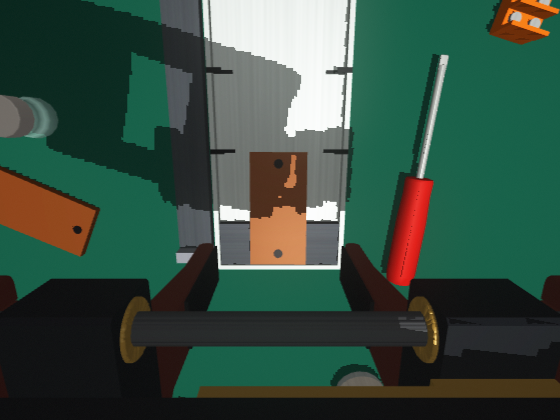

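Emit:
move_arm:
  rows:
    - {"x":-24,"y":-4,"z":0,"rx":0,"ry":0,"rz":0.126,"fingers":0.15}
    - {"x":-24,"y":-4,"z":0,"rx":0,"ry":0,"rz":0.126,"fingers":0.15}
    - {"x":-24,"y":-4,"z":0,"rx":0,"ry":0,"rz":0.126,"fingers":0.15}
    - {"x":-24,"y":-4,"z":0,"rx":0,"ry":0,"rz":0.126,"fingers":0.15}
    - {"x":-24,"y":-4,"z":0,"rx":0,"ry":0,"rz":0.126,"fingers":0.15}
    - {"x":-24,"y":-4,"z":0,"rx":0,"ry":0,"rz":0.126,"fingers":0.15}
    - {"x":-24,"y":-4,"z":0,"rx":0,"ry":0,"rz":0.126,"fingers":0.15}
    - {"x":-24,"y":-2,"z":0,"rx":0,"ry":0,"rz":0.126,"fingers":0.15}
    - {"x":-24,"y":-1,"z":0,"rx":0,"ry":0,"rz":0.11,"fingers":0.15}
    - {"x":0,"y":0,"z":0,"rx":0,"ry":0,"rz":0,"fingers":0.15}
    - {"x":0,"y":0,"z":0,"rx":0,"ry":0,"rz":0,"fingers":0.15}

```text
time_s: 45.0
ee_pos: [0.4347, -0.0806, 0.1151]
eef_rot: [-0.435, -3.087, 0.003]
contact_force: [0.6, -0.0, 0.7]
finger_gap: 0.0751
```

Run:
```python
from h import *
go(443.5,-84,40,72)
snap('wrist','w32')
```

```text
now [434.7 -80.6 115.1] jaw 74.0 tilt z [-0.024  0.001 -1.   ] q6 -1.49 gap 75.1 F [ 0.6 -0.   0.7] t 45.0
tiltfix rx,ry [-0.001 -0.024]
MOVE mm [  8.8  -3.4 -75.1] rz -0.034 alt 3.11
```

View pics/w32.png

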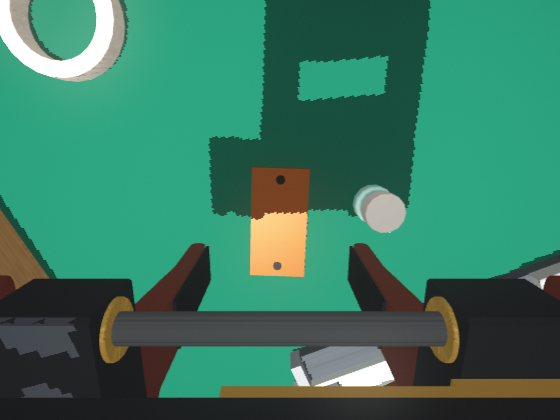

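Run:
```python
from h import *
C=ld('w32'); h=p2w([(280.5,180),(277.5,266)],.008,C)*1000; d=h[0]-h[1]; a=np.degrees(np.arctan2(d[1],d[0])); print(h.mean(0),a,np.linalg.norm(d))
print(rect([(251,167),(310,169),(304,276),(250,275)],.008,C))
go(*h.mean(0)[:2],40,a+90)
```

```text
[445.46096075 -84.69907281   8.        ] 162.0129070415734 79.7889468699701
(array([445.1, -85. ]), 100.0, 50.6, -18.0)
now [434.6 -80.5 114.9] jaw 74.0 tilt z [-0.025  0.001 -1.   ] q6 -1.49 gap 74.5 F [0.4 0.2 0.4] t 45.0
tiltfix rx,ry [-0.001 -0.025]
MOVE mm [ 10.9  -4.2 -74.9] rz -0.034 alt 3.11
```

Emit:
move_arm:
  rows:
    - {"x":6,"y":-2,"z":-15,"rx":0,"ry":-0.024,"rz":-0.03,"fingers":0.28}
    - {"x":3,"y":-2,"z":-15,"rx":0,"ry":0,"rz":0,"fingers":0.28}
    - {"x":0,"y":0,"z":-15,"rx":0,"ry":0,"rz":0,"fingers":0.28}
    - {"x":0,"y":0,"z":-15,"rx":0,"ry":0,"rz":0,"fingers":0.28}
    - {"x":0,"y":0,"z":-10,"rx":0,"ry":0,"rz":0,"fingers":0.28}
    - {"x":0,"y":0,"z":0,"rx":0,"ry":0,"rz":0,"fingers":0.28}
    - {"x":0,"y":0,"z":0,"rx":0,"ry":0,"rz":0,"fingers":0.28}

```text
time_s: 45.75
ee_pos: [0.4528, -0.0846, 0.0418]
eef_rot: [0.498, 3.095, 0.002]
contact_force: [0.6, -0.1, 0.5]
finger_gap: 0.0631
```

Run:
```python
from h import *
go(445.2,-84.8,-4,72)
```

```text
now [452.8 -84.6  41.8] jaw 71.7 tilt z [ 0.007  0.    -1.   ] q6 -1.47 gap 63.1 F [ 0.6 -0.1  0.5] t 45.8
tiltfix rx,ry [-0.     0.007]
MOVE mm [ -7.6  -0.2 -45.8] rz 0.005 alt -3.14
```

Emit:
move_arm:
  rows:
    - {"x":-8,"y":0,"z":-10,"rx":0,"ry":0.007,"rz":0,"fingers":0.28}
    - {"x":0,"y":0,"z":-10,"rx":0,"ry":0,"rz":0,"fingers":0.28}
    - {"x":0,"y":0,"z":-10,"rx":0,"ry":0,"rz":0,"fingers":0.28}
    - {"x":0,"y":0,"z":-5,"rx":0,"ry":0,"rz":0,"fingers":0.28}
    - {"x":0,"y":0,"z":0,"rx":0,"ry":0,"rz":0,"fingers":0.28}

```text
time_s: 46.25
ee_pos: [0.4452, -0.0848, 0.005]
eef_rot: [0.5, 3.1, 0.0]
contact_force: [0.9, 0.3, -0.6]
finger_gap: 0.0634
```

Run:
```python
from h import *
go(445.2,-84.8,-4,72)
```

```text
now [445.2 -84.8   5. ] jaw 71.7 tilt z [ 0.002 -0.    -1.   ] q6 -1.47 gap 63.4 F [ 0.9  0.3 -0.6] t 46.2
tiltfix rx,ry [0.    0.002]
MOVE mm [ 0.  0. -9.] rz 0.005 alt -3.14
```

Emit:
move_arm:
  rows:
    - {"x":0,"y":0,"z":-4,"rx":0,"ry":0,"rz":0,"fingers":0.28}
    - {"x":0,"y":0,"z":-3,"rx":0,"ry":0,"rz":0,"fingers":0.28}
    - {"x":0,"y":0,"z":-2,"rx":0,"ry":0,"rz":0,"fingers":0.28}
    - {"x":0,"y":0,"z":0,"rx":0,"ry":0,"rz":0,"fingers":1}
    - {"x":0,"y":0,"z":0,"rx":0,"ry":0,"rz":0,"fingers":1}
    - {"x":0,"y":0,"z":0,"rx":0,"ry":0,"rz":0,"fingers":1}
    - {"x":0,"y":0,"z":0,"rx":0,"ry":0,"rz":0,"fingers":1}
    - {"x":0,"y":0,"z":0,"rx":0,"ry":0,"rz":0,"fingers":1}

```text
time_s: 47.05
ee_pos: [0.4458, -0.0849, -0.0043]
eef_rot: [0.499, 3.099, 0.0]
contact_force: [-0.1, -0.3, -0.9]
finger_gap: 0.0496
```

Run:
```python
from h import *
go(445.2,-84.8,-4,72)
```

```text
now [445.8 -84.9  -4.3] jaw 71.7 tilt z [ 0.003 -0.    -1.   ] q6 -1.47 gap 49.6 F [-0.1 -0.3 -0.9] t 47.0
tiltfix rx,ry [0.    0.003]
MOVE mm [-0.6  0.1  0.3] rz 0.005 alt -3.14
```

Emit:
move_arm:
  rows:
    - {"x":0,"y":0,"z":5,"rx":0,"ry":0,"rz":0,"fingers":1}
    - {"x":0,"y":0,"z":15,"rx":0,"ry":0,"rz":0,"fingers":1}
    - {"x":0,"y":0,"z":40,"rx":0,"ry":0,"rz":0,"fingers":1}
    - {"x":0,"y":0,"z":40,"rx":0,"ry":0,"rz":0,"fingers":1}
    - {"x":10,"y":0,"z":20,"rx":0,"ry":0,"rz":-0.06,"fingers":1}
    - {"x":23,"y":10,"z":0,"rx":0,"ry":0,"rz":-0.12,"fingers":1}
    - {"x":23,"y":11,"z":0,"rx":0,"ry":0,"rz":-0.12,"fingers":1}
    - {"x":23,"y":11,"z":0,"rx":0,"ry":0,"rz":-0.12,"fingers":1}
    - {"x":23,"y":11,"z":0,"rx":0,"ry":0,"rz":-0.12,"fingers":1}
    - {"x":23,"y":11,"z":0,"rx":0,"ry":0,"rz":-0.12,"fingers":1}
    - {"x":23,"y":11,"z":0,"rx":0,"ry":0,"rz":-0.12,"fingers":1}
    - {"x":23,"y":11,"z":0,"rx":0,"ry":0,"rz":-0.12,"fingers":1}
    - {"x":23,"y":11,"z":0,"rx":0,"ry":0,"rz":-0.12,"fingers":1}
    - {"x":18,"y":9,"z":0,"rx":0,"ry":0,"rz":-0.1,"fingers":1}
    - {"x":0,"y":0,"z":0,"rx":0,"ry":0,"rz":0,"fingers":1}
    - {"x":0,"y":0,"z":0,"rx":0,"ry":0,"rz":0,"fingers":1}

```text
time_s: 48.65
ee_pos: [0.6617, 0.016, 0.1266]
eef_rot: [2.122, 2.312, 0.003]
contact_force: [-0.2, 0.0, -0.8]
finger_gap: 0.0492
```

Run:
```python
from h import *
goT(-37,0,55,.12); snap('wrist','w33')
```

```text
tray xy [-32.1  -3.2] z 126.6 gap 49.2 F [-0.2  0.  -0.8] t 48.6
MOVE [ -2.5  -5.3 -71.6] rot [-0.119 -0.009  0.037]
```

View pics/w33.png

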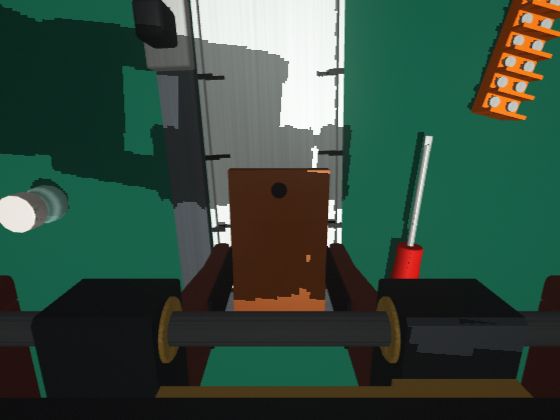

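Emit:
move_arm:
  rows:
    - {"x":-1,"y":-3,"z":-20,"rx":-0.06,"ry":-0.005,"rz":0.018,"fingers":1}
    - {"x":-1,"y":-2,"z":-20,"rx":-0.059,"ry":-0.004,"rz":0.018,"fingers":1}
    - {"x":0,"y":0,"z":-20,"rx":0,"ry":0,"rz":0,"fingers":1}
    - {"x":0,"y":0,"z":-10,"rx":0,"ry":0,"rz":0,"fingers":1}
    - {"x":0,"y":0,"z":0,"rx":0,"ry":0,"rz":0,"fingers":1}
    - {"x":0,"y":0,"z":0,"rx":0,"ry":0,"rz":0,"fingers":1}

```text
time_s: 49.3
ee_pos: [0.6553, 0.0071, 0.0571]
eef_rot: [2.012, 2.287, -0.127]
contact_force: [0.1, -0.4, -0.2]
finger_gap: 0.0491
```

Run:
```python
from h import *
goT(-37,0,20,.12)
```

```text
tray xy [-40.1   4.3] z 57.1 gap 49.1 F [ 0.1 -0.4 -0.2] t 49.3
MOVE [  3.8   3.6 -37.1] rot [ 0.005 -0.001 -0.005]
```

Emit:
move_arm:
  rows:
    - {"x":3.5,"y":3.5,"z":-10,"rx":0.004,"ry":0,"rz":-0.004,"fingers":1}
    - {"x":0,"y":0,"z":-12,"rx":0,"ry":0,"rz":0,"fingers":1}
    - {"x":0,"y":0,"z":-10,"rx":0,"ry":0,"rz":0,"fingers":1}
    - {"x":0,"y":0,"z":0,"rx":0,"ry":0,"rz":0,"fingers":1}

```text
time_s: 49.7
ee_pos: [0.6606, 0.0101, 0.025]
eef_rot: [2.018, 2.283, -0.118]
contact_force: [-0.5, -0.4, -0.4]
finger_gap: 0.0493
```

Run:
```python
from h import *
goT(-37,0,7.5,.12)
```

```text
tray xy [-37.7  -1.4] z 25.0 gap 49.3 F [-0.5 -0.4 -0.4] t 49.7
MOVE [ -1.5   0.6 -17.5] rot [ 0.     0.003 -0.   ]
```

Emit:
move_arm:
  rows:
    - {"x":-1,"y":0.6,"z":-7,"rx":0,"ry":0,"rz":0,"fingers":1}
    - {"x":0,"y":0,"z":-5,"rx":0,"ry":0,"rz":0,"fingers":1}
    - {"x":0,"y":0,"z":-3,"rx":0,"ry":0,"rz":0,"fingers":1}
    - {"x":0,"y":0,"z":-1,"rx":0,"ry":0,"rz":0,"fingers":1}
    - {"x":0,"y":0,"z":0,"rx":0,"ry":0,"rz":0,"fingers":1}

```text
time_s: 50.2
ee_pos: [0.6594, 0.0108, 0.0071]
eef_rot: [2.018, 2.283, -0.119]
contact_force: [1.1, 0.8, -0.4]
finger_gap: 0.049
```

Run:
```python
from h import *
goT(-37,0,7.5,.12)
```

```text
tray xy [-37.   -0.3] z 7.1 gap 49.0 F [ 1.1  0.8 -0.4] t 50.2
MOVE [-0.3 -0.1  0.4] rot [ 0.     0.003 -0.   ]
```

Emit:
move_arm:
  rows:
    - {"x":0,"y":0,"z":-0.5,"rx":0,"ry":0,"rz":0,"fingers":0.35}
    - {"x":0,"y":0,"z":0,"rx":0,"ry":0,"rz":0,"fingers":0.33}
    - {"x":0,"y":0,"z":0,"rx":0,"ry":0,"rz":0,"fingers":0.33}
    - {"x":0,"y":0,"z":5,"rx":0,"ry":0,"rz":0,"fingers":0.33}
    - {"x":0,"y":0,"z":15,"rx":0,"ry":0,"rz":0,"fingers":0.33}
    - {"x":0,"y":0,"z":30,"rx":0.05,"ry":0,"rz":0,"fingers":0.33}
    - {"x":0,"y":0,"z":40,"rx":0.07,"ry":0.015,"rz":0,"fingers":0.25}
    - {"x":0,"y":0,"z":20,"rx":0,"ry":0,"rz":0,"fingers":0.25}
    - {"x":0,"y":0,"z":0,"rx":0,"ry":0,"rz":0,"fingers":0.25}

```text
time_s: 51.1
ee_pos: [0.66, 0.0117, 0.1259]
eef_rot: [-2.078, -2.356, -0.013]
contact_force: [0.0, 0.3, -0.1]
finger_gap: 0.0658
```

Run:
```python
from h import *
snap('wrist','w34')
go(625,-319,120,75)
```

```text
now [659.7  11.7 124.8] jaw 7.2 tilt z [ 0.005  0.006 -1.   ] q6 -0.13 gap 65.7 F [-0.2  0.6  0.7] t 51.1
tiltfix rx,ry [-0.006  0.005]
MOVE mm [ -34.7 -330.7   -4.8] rz 1.183 alt -1.96
```

View pics/w34.png

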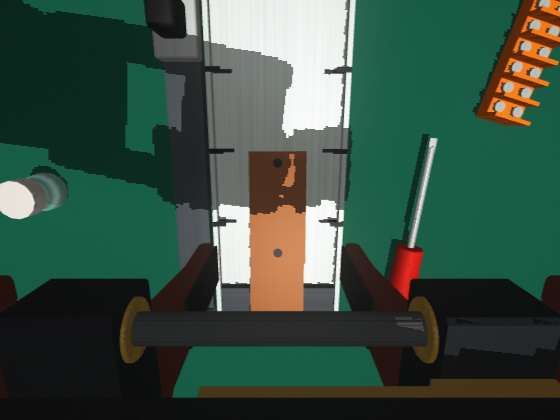

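Emit:
move_arm:
  rows:
    - {"x":-3,"y":-33,"z":0,"rx":0,"ry":0,"rz":0.118,"fingers":0.15}
    - {"x":-3,"y":-33,"z":0,"rx":0,"ry":0,"rz":0.118,"fingers":0.15}
    - {"x":-3,"y":-33,"z":0,"rx":0,"ry":0,"rz":0.118,"fingers":0.15}
    - {"x":-3,"y":-33,"z":0,"rx":0,"ry":0,"rz":0.118,"fingers":0.15}
    - {"x":-3,"y":-33,"z":0,"rx":0,"ry":0,"rz":0.118,"fingers":0.15}
    - {"x":-3,"y":-33,"z":0,"rx":0,"ry":0,"rz":0.118,"fingers":0.15}
    - {"x":-3,"y":-33,"z":0,"rx":0,"ry":0,"rz":0.118,"fingers":0.15}
    - {"x":-3,"y":-33,"z":0,"rx":0,"ry":0,"rz":0.118,"fingers":0.15}
    - {"x":-3,"y":-33,"z":0,"rx":0,"ry":0,"rz":0.118,"fingers":0.15}
    - {"x":-3,"y":-28,"z":0,"rx":0,"ry":0,"rz":0.1,"fingers":0.15}
    - {"x":0,"y":0,"z":0,"rx":0,"ry":0,"rz":0,"fingers":0.15}
    - {"x":0,"y":0,"z":0,"rx":0,"ry":0,"rz":0,"fingers":0.15}

```text
time_s: 52.35
ee_pos: [0.6187, -0.3181, 0.1093]
eef_rot: [-0.354, -3.097, -0.003]
contact_force: [0.5, 1.2, -0.8]
finger_gap: 0.0744
```

Run:
```python
from h import *
go(625,-319,40,75.3)
snap('wrist','w35')
```

```text
now [ 618.7 -318.1  109.3] jaw 77.0 tilt z [-0.024  0.005 -1.   ] q6 -1.83 gap 74.4 F [ 0.5  1.2 -0.8] t 52.4
tiltfix rx,ry [-0.005 -0.024]
MOVE mm [  6.3  -0.9 -69.3] rz -0.029 alt 3.11
```

View pics/w35.png

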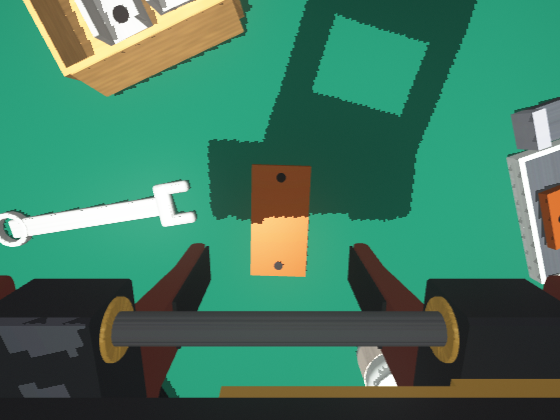

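Run:
```python
from h import *
C=ld('w35'); h=p2w([(281,177.5),(278,266)],.008,C)*1000; d=h[0]-h[1]; a=np.degrees(np.arctan2(d[1],d[0])); print(h.mean(0),a,np.linalg.norm(d))
print(rect([(251,165),(311,167),(305,276),(251,275)],.008,C))
go(*h.mean(0)[:2],40,a+90)
Ct=cam('top')
top=(520/3+200-.3,105/3+90-.3)
for z in(.04,.06,.08): print('jar',z,p2w([top],z,Ct)*1000)
print('wrench tip',p2w([(192,192),(192,215)],.005,C)*1000)
```

```text
[ 627.13952016 -320.1377016     8.        ] 165.09724677225802 80.2430813984269
(array([ 626.9, -319.8]), 99.5, 50.3, -14.2)
now [ 618.6 -317.9  109.3] jaw 77.0 tilt z [-0.024  0.005 -1.   ] q6 -1.83 gap 74.8 F [ 0.7 -0.2  0.2] t 52.4
tiltfix rx,ry [-0.005 -0.024]
MOVE mm [  8.5  -2.2 -69.3] rz -0.033 alt 3.11
jar 0.04 [[ 791.12856614 -253.87011178   40.        ]]
jar 0.06 [[ 784.24688009 -250.06242077   60.        ]]
jar 0.08 [[ 777.36519404 -246.25472977   80.        ]]
wrench tip [[ 583.62489806 -387.58649433    5.        ]
 [ 603.27906676 -393.48169548    5.        ]]
```

Emit:
move_arm:
  rows:
    - {"x":6,"y":-1,"z":-15,"rx":-0.005,"ry":-0.024,"rz":-0.03,"fingers":0.28}
    - {"x":1,"y":-1,"z":-15,"rx":0,"ry":0,"rz":0,"fingers":0.28}
    - {"x":0,"y":0,"z":-15,"rx":0,"ry":0,"rz":0,"fingers":0.28}
    - {"x":0,"y":0,"z":-15,"rx":0,"ry":0,"rz":0,"fingers":0.28}
    - {"x":0,"y":0,"z":-10,"rx":0,"ry":0,"rz":0,"fingers":0.28}
    - {"x":0,"y":0,"z":0,"rx":0,"ry":0,"rz":0,"fingers":0.28}
    - {"x":0,"y":0,"z":0,"rx":0,"ry":0,"rz":0,"fingers":0.28}

```text
time_s: 53.1
ee_pos: [0.6255, -0.3135, 0.0326]
eef_rot: [-0.397, -3.112, -0.003]
contact_force: [-0.2, 0.5, -0.4]
finger_gap: 0.063
```

Run:
```python
from h import *
go(627,-320,-4,75.3)
```

```text
now [ 625.5 -313.5   32.6] jaw 75.5 tilt z [-0.005  0.002 -1.   ] q6 -1.8 gap 63.0 F [-0.2  0.5 -0.4] t 53.1
tiltfix rx,ry [-0.002 -0.005]
MOVE mm [  1.5  -6.5 -36.6] rz -0.003 alt 3.14
```

Emit:
move_arm:
  rows:
    - {"x":1.5,"y":-6,"z":-6,"rx":0,"ry":-0.005,"rz":0,"fingers":0.28}
    - {"x":0,"y":0,"z":-8,"rx":0,"ry":0,"rz":0,"fingers":0.28}
    - {"x":0,"y":0,"z":-7,"rx":0,"ry":0,"rz":0,"fingers":0.28}
    - {"x":0,"y":0,"z":0,"rx":0,"ry":0,"rz":0,"fingers":0.28}

```text
time_s: 53.5
ee_pos: [0.6281, -0.3211, 0.0115]
eef_rot: [0.398, 3.113, 0.002]
contact_force: [-0.7, -0.6, -0.1]
finger_gap: 0.0636
```

Run:
```python
from h import *
go(627,-320,-4,75.3)
```

```text
now [ 628.1 -321.1   11.5] jaw 75.4 tilt z [ 0.003  0.001 -1.   ] q6 -1.81 gap 63.6 F [-0.7 -0.6 -0.1] t 53.5
tiltfix rx,ry [-0.001  0.003]
MOVE mm [ -1.1   1.1 -15.5] rz -0.002 alt 3.14
```

Emit:
move_arm:
  rows:
    - {"x":-1,"y":1,"z":-7,"rx":0,"ry":0,"rz":0,"fingers":0.28}
    - {"x":0,"y":0,"z":-4,"rx":0,"ry":0,"rz":0,"fingers":0.28}
    - {"x":0,"y":0,"z":-3,"rx":0,"ry":0,"rz":0,"fingers":0.28}
    - {"x":0,"y":0,"z":0,"rx":0,"ry":0,"rz":0,"fingers":1}
    - {"x":0,"y":0,"z":0,"rx":0,"ry":0,"rz":0,"fingers":1}
    - {"x":0,"y":0,"z":0,"rx":0,"ry":0,"rz":0,"fingers":1}
    - {"x":0,"y":0,"z":0,"rx":0,"ry":0,"rz":0,"fingers":1}
    - {"x":0,"y":0,"z":0,"rx":0,"ry":0,"rz":0,"fingers":1}

```text
time_s: 54.3
ee_pos: [0.6273, -0.32, -0.0033]
eef_rot: [0.397, 3.113, 0.002]
contact_force: [0.3, 0.1, -1.1]
finger_gap: 0.0489
```

Run:
```python
from h import *
go(651,76,120,7)
```

```text
now [ 627.3 -320.    -3.3] jaw 75.4 tilt z [ 0.004  0.001 -1.   ] q6 -1.81 gap 48.9 F [ 0.3  0.1 -1.1] t 54.3
tiltfix rx,ry [-0.001  0.004]
MOVE mm [ 23.7 396.  123.3] rz -1.195 alt 1.95
```

Emit:
move_arm:
  rows:
    - {"x":0,"y":0,"z":5,"rx":0,"ry":0,"rz":0,"fingers":1}
    - {"x":0,"y":0,"z":15,"rx":0,"ry":0,"rz":0,"fingers":1}
    - {"x":0,"y":0,"z":40,"rx":0,"ry":0,"rz":0,"fingers":1}
    - {"x":0,"y":0,"z":40,"rx":0,"ry":0,"rz":0,"fingers":1}
    - {"x":0,"y":15,"z":20,"rx":0,"ry":0,"rz":-0.06,"fingers":1}
    - {"x":2,"y":38,"z":0,"rx":0,"ry":0,"rz":-0.114,"fingers":1}
    - {"x":2,"y":38,"z":0,"rx":0,"ry":0,"rz":-0.114,"fingers":1}
    - {"x":2,"y":38,"z":0,"rx":0,"ry":0,"rz":-0.114,"fingers":1}
    - {"x":2,"y":38,"z":0,"rx":0,"ry":0,"rz":-0.114,"fingers":1}
    - {"x":2,"y":38,"z":0,"rx":0,"ry":0,"rz":-0.114,"fingers":1}
    - {"x":2,"y":38,"z":0,"rx":0,"ry":0,"rz":-0.114,"fingers":1}
    - {"x":2,"y":38,"z":0,"rx":0,"ry":0,"rz":-0.114,"fingers":1}
    - {"x":2,"y":38,"z":0,"rx":0,"ry":0,"rz":-0.114,"fingers":1}
    - {"x":2,"y":38,"z":0,"rx":0,"ry":0,"rz":-0.114,"fingers":1}
    - {"x":2,"y":32,"z":0,"rx":0,"ry":0,"rz":-0.1,"fingers":1}
    - {"x":0,"y":0,"z":0,"rx":0,"ry":0,"rz":0,"fingers":1}
    - {"x":0,"y":0,"z":0,"rx":0,"ry":0,"rz":0,"fingers":1}

```text
time_s: 56.0
ee_pos: [0.6507, 0.0819, 0.1456]
eef_rot: [2.115, 2.288, 0.001]
contact_force: [0.1, -0.4, -0.1]
finger_gap: 0.0491
```

Run:
```python
from h import *
goT(28,0,55,.12); snap('wrist','w36')
```

```text
tray xy [34.7 -0.3] z 145.6 gap 49.1 F [ 0.1 -0.4 -0.1] t 56.0
MOVE [  0.5  -6.7 -90.6] rot [-0.103  0.008  0.043]
```

View pics/w36.png

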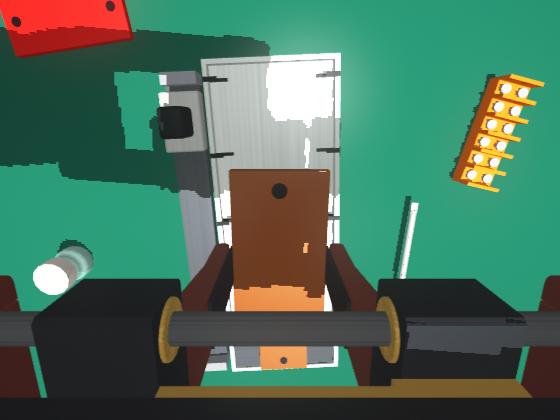

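Emit:
move_arm:
  rows:
    - {"x":0,"y":-3,"z":-20,"rx":-0.05,"ry":0.004,"rz":0.02,"fingers":1}
    - {"x":0,"y":-2,"z":-20,"rx":-0.05,"ry":0.004,"rz":0.02,"fingers":1}
    - {"x":0,"y":0,"z":-20,"rx":0,"ry":0,"rz":0,"fingers":1}
    - {"x":0,"y":0,"z":-20,"rx":0,"ry":0,"rz":0,"fingers":1}
    - {"x":0,"y":0,"z":-10,"rx":0,"ry":0,"rz":0,"fingers":1}
    - {"x":0,"y":0,"z":0,"rx":0,"ry":0,"rz":0,"fingers":1}
    - {"x":0,"y":0,"z":0,"rx":0,"ry":0,"rz":0,"fingers":1}

```text
time_s: 56.75
ee_pos: [0.6528, 0.0669, 0.0576]
eef_rot: [2.024, 2.276, -0.118]
contact_force: [0.1, -0.2, 0.0]
finger_gap: 0.049
```

Run:
```python
from h import *
goT(28,0,20,.12)
```

```text
tray xy [19.6 -0.6] z 57.6 gap 49.0 F [ 0.1 -0.2  0. ] t 56.8
MOVE [ -1.6   8.3 -37.6] rot [0.001 0.004 0.005]
```

Emit:
move_arm:
  rows:
    - {"x":-1,"y":8,"z":-10,"rx":0,"ry":0.004,"rz":0.005,"fingers":1}
    - {"x":0,"y":0,"z":-12,"rx":0,"ry":0,"rz":0,"fingers":1}
    - {"x":0,"y":0,"z":-10,"rx":0,"ry":0,"rz":0,"fingers":1}
    - {"x":0,"y":0,"z":0,"rx":0,"ry":0,"rz":0,"fingers":1}

```text
time_s: 57.15
ee_pos: [0.6534, 0.0752, 0.0256]
eef_rot: [2.018, 2.282, -0.117]
contact_force: [0.2, -0.5, -0.3]
finger_gap: 0.0487
```

Run:
```python
from h import *
goT(28,0,7.5,.12)
```

```text
tray xy [27.8 -2.2] z 25.6 gap 48.7 F [ 0.2 -0.5 -0.3] t 57.1
MOVE [ -2.2  -0.  -18.1] rot [0.    0.004 0.   ]
```

Emit:
move_arm:
  rows:
    - {"x":-2,"y":0,"z":-7,"rx":0,"ry":0,"rz":0,"fingers":1}
    - {"x":0,"y":0,"z":-5,"rx":0,"ry":0,"rz":0,"fingers":1}
    - {"x":0,"y":0,"z":-3,"rx":0,"ry":0,"rz":0,"fingers":1}
    - {"x":0,"y":0,"z":-1,"rx":0,"ry":0,"rz":0,"fingers":1}
    - {"x":0,"y":0,"z":0,"rx":0,"ry":0,"rz":0,"fingers":1}

```text
time_s: 57.65
ee_pos: [0.6511, 0.0754, 0.0079]
eef_rot: [2.018, 2.282, -0.118]
contact_force: [0.3, -0.3, -0.1]
finger_gap: 0.0491
```

Run:
```python
from h import *
goT(28,0,7.5,.12)
```

```text
tray xy [28.2  0.1] z 7.9 gap 49.1 F [ 0.3 -0.3 -0.1] t 57.6
MOVE [ 0.1 -0.2 -0.4] rot [ 0.001  0.004 -0.   ]
```

Emit:
move_arm:
  rows:
    - {"x":0,"y":0,"z":-0.5,"rx":0,"ry":0,"rz":0,"fingers":0.35}
    - {"x":0,"y":0,"z":0,"rx":0,"ry":0,"rz":0,"fingers":0.33}
    - {"x":0,"y":0,"z":0,"rx":0,"ry":0,"rz":0,"fingers":0.33}
    - {"x":0,"y":0,"z":5,"rx":0,"ry":0,"rz":0,"fingers":0.33}
    - {"x":0,"y":0,"z":15,"rx":0,"ry":0,"rz":0,"fingers":0.33}
    - {"x":0,"y":0,"z":30,"rx":0.05,"ry":0,"rz":0,"fingers":0.33}
    - {"x":0,"y":0,"z":40,"rx":0.07,"ry":0.015,"rz":0,"fingers":0.25}
    - {"x":0,"y":0,"z":40,"rx":0,"ry":0,"rz":0,"fingers":0.25}
    - {"x":-10,"y":-30,"z":30,"rx":0,"ry":0,"rz":0,"fingers":0.25}
    - {"x":-10,"y":-45,"z":10,"rx":0,"ry":0,"rz":0,"fingers":0.25}
    - {"x":0,"y":0,"z":0,"rx":0,"ry":0,"rz":0,"fingers":0.25}
    - {"x":0,"y":0,"z":0,"rx":0,"ry":0,"rz":0,"fingers":0.25}

```text
time_s: 58.85
ee_pos: [0.6319, -0.0007, 0.195]
eef_rot: [2.072, 2.353, 0.021]
contact_force: [-0.4, -0.3, -0.7]
finger_gap: 0.0658
```

Run:
```python
from h import *
snap('wrist','w37'); snap('scene','s37'); print(tool_pose()[0])
```

```text
[6.31757190e-01 5.46652058e-05 1.93918316e-01]
```

View pics/w37.png

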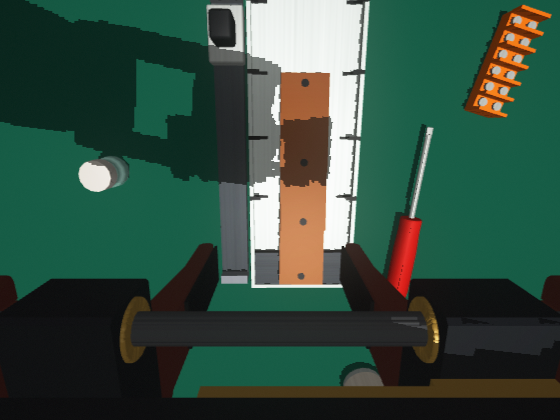

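View pics/s37.png

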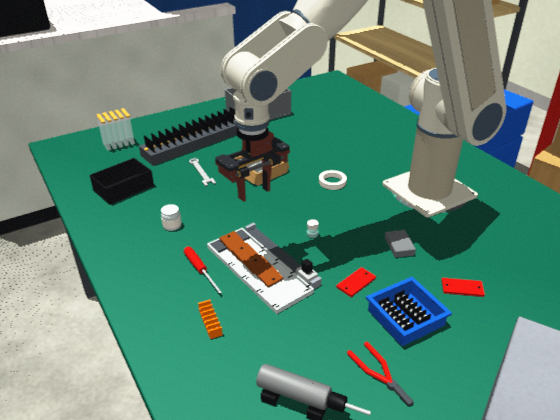

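Emit:
move_arm:
  rows:
    - {"x":-40,"y":0,"z":10,"rx":0,"ry":0,"rz":0,"fingers":0.25}
    - {"x":-40,"y":0,"z":10,"rx":0,"ry":0,"rz":0,"fingers":0.25}
    - {"x":-40,"y":0,"z":10,"rx":0,"ry":0,"rz":0,"fingers":0.25}
    - {"x":-35,"y":0,"z":0,"rx":0,"ry":0,"rz":0,"fingers":0.25}
    - {"x":0,"y":0,"z":0,"rx":0,"ry":0,"rz":0,"fingers":0.25}
    - {"x":0,"y":0,"z":0,"rx":0,"ry":0,"rz":0,"fingers":0.25}
    - {"x":0,"y":0,"z":0,"rx":0,"ry":0,"rz":0,"fingers":0.25}

```text
time_s: 59.65
ee_pos: [0.4705, 0.007, 0.219]
eef_rot: [-2.062, -2.366, -0.011]
contact_force: [-0.2, -0.8, -0.2]
finger_gap: 0.066
```

Run:
```python
from h import *
im,C=snap('top','t38'); cv2.imwrite('pics/t38c.png',cv2.resize(im[140:220,200:340],None,fx=5.5,fy=5.5,interpolation=cv2.INTER_CUBIC))
```

```text
(no output)
```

View pics/t38.png

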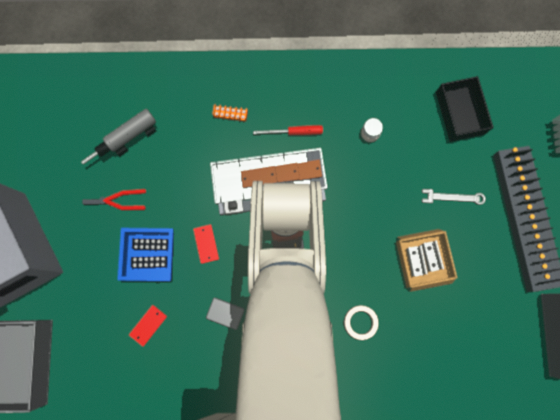

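View pics/t38c.png

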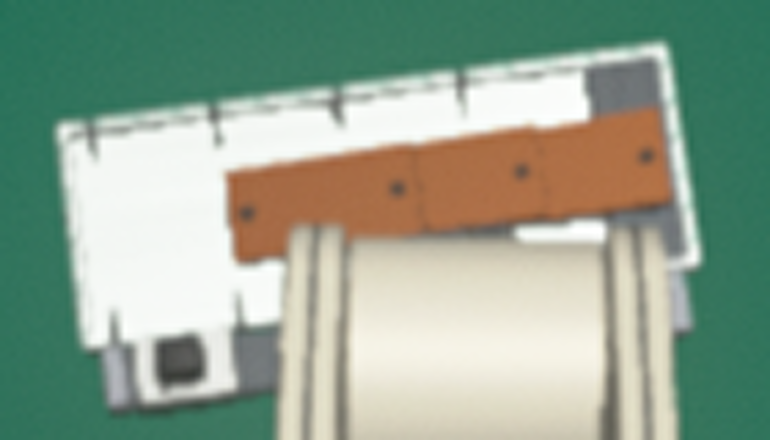

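Run:
```python
from h import *
C=ld('w37')
h=p2w([(305,83),(304,162),(303,222),(301,276)],.02,C)[:,:2]*1000-TR
print(np.round(np.c_[h@U,h@V],1))
print(arm.sense()['contact_force'],arm.sense()['time_s'],arm.sign_off())
```

```text
[[ 6.760e+01  5.000e-01]
 [-1.060e+01 -3.000e-01]
 [-7.680e+01 -7.000e-01]
 [-1.423e+02  1.000e-01]]
the job is handed in; nothing more can be done
[0.53706766 0.48648986 0.20393244] 59.7 None
```

I finished all parts of the task and handed it in at about 60 s of the 200 s allowed; sign-off gives no verdict.

**Parts:** Both black terminal blocks are in the blue bin and both steel brackets are in the cardboard box. The last overhead picture shows all four lying flat inside.

**Carriage:** I gripped the knob and ran it to the stop at the ledge end, where the stop pushed back with about 29 N. I then ran it to the other stop (about 22 N) and left it there. The last overhead picture shows it still at that stop.

**Plates:** There were three brown plates, and they lap from the ledge at marks 1, 2 and 3. I released each one leaning at about 0.12 rad. In the last check, the visible screw holes were within 1 mm of the tray's centre line. Lengthwise they fit slots 1–3 to about 2 mm. I did not measure the lean after release, only saw it in the pictures.

**Tools and look-alikes:** The pliers, screwdriver and wrench look unmoved, and I did not touch the red plates or the orange block.

**Problems:**
- **Fingertip height:** the tips turned out to sit about 5 mm behind the TCP, not 17 mm ahead as stated.
- **Effect on grasps:** because of that, my first tries on one bracket and one block closed above the part. The block try pressed on it with about 19 N. Both parts stayed in place, and going lower worked.

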